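# Pre-weigh the cassettes

### The arm

A 6-joint arm with a two-finger parallel gripper is mounted at the origin on the work surface. World frame = base frame: x ahead of the robot, y to its left, z up, the work surface at z = 0. Lengths are in m, angles in rad, forces in N, time in s.
With the tool pointing down it reaches from about 0.35 to 0.85 m from the base axis. Payload 8.1 kg.
Tool frame: the origin (TCP) lies midway between the tips of the shut fingers; the grasp point (between the pads) lies 19 mm behind it; z points along the fingers, y is the line along which they close (so a half turn about z gives the same grasp; the last joint's range is limited). The gripper opens to 93 mm and grips with 3 to 60 N. Pads are 15 mm wide; open, the fingers measure 128 mm over their backs; the gripper's body (75 mm by 188 mm) begins 65 mm behind the grasp point.
Start: joints at [1.222, 0.13, 1.488, -0, 1.523, -0.085], TCP at [0.156, 0.579, 0.182] pointing down, gripper open.
Joint ranges: [-2.96, 2.96], [-0.89, 2.26], [0.02, 2.5], [-1.34, 4.48], [0, 2.73], [-2.66, 2.66]. Speed limits (rad/s): [2.39, 2.39, 2.79, 3.14, 3.14, 3.14].

### API

Orientations are given as a rotation vector (axis times angle).
In Python, from plant import arm gives the robot as it stands.
- The arm moves only by the tool servo_tool, never from a script. Its argument "increments" is a list of rows, each a list of 7 numbers: the finger opening in cm, from 0 to 9.3, then the shift along the tool's x, y, z in cm, then the turn, a rotation vector about the tool's x, y, z in units of 5 degrees (1.0 is 5 degrees). A call has 1 to 8 rows; each row shifts and turns the commanded pose from where the row before left it, along the tool's axes as they then stand; what a row does not reach is not made up. A row lasts 1/10 s, in which the tool goes at most 50 mm and 8.59 degrees, less where a joint would pass 70% of its speed; a pose out of reach is approached as far as the arm can. A call with a gripper value outside its range is refused whole. The fingers move at their own pace and stop on an object; the grip force is fixed at half the most. Time passes only in rows, so rows that do not move let the fingers close. It gives the time, the measured TCP pose, the force, the opening and the grip force at its end, in the units of the state.
- arm.observe(): the state, without advancing time (a new reading comes with each control period).
- arm.grab_frame(name): name is "scene" or "side" or "wrist"; returns a dict with "image" (420x560x3 uint8, red, green, blue), "depth" (420x560 float32, m along the optical axis (not along the pixel's ray), 0 where there is no reading), "fx", "fy", "cx", "cy" (pixels), "extrinsics" (4x4, takes a point from camera to world coordinates); the wrist camera has in their place "T_tool_cam" (4x4, takes a point from camera to tool coordinates, whose origin is the TCP and whose axes are the flange's). Camera axes: x right, y down, z forward; pixel columns grow to the right and rows downward; lengths in m; the calibration is good to about 2 mm. The wrist camera is an equidistant fisheye: a pixel r from the principal point sees the ray r / f radians off the axis. A picture is of the moment at which its call begins: read the wrist's pose just before it.
- arm.hand_in(): hands the job in; it is judged then, once.
The state is a dict: "t": time; "joint_positions": joint angles; "dq": joint speeds; "joint_torque": joint torques, N m; "ee_pos": TCP position; "ee_rot": TCP orientation; "ft_force": force on the tool from outside, world axes, zero at the start; "wrist_torque": the same for the moment, N m; "grip_width": opening from 0.0 (shut) to 1.0 (fully open); "finger_force": force on a finger pad.
Only numpy, scipy, OpenCV 4.12 (cv2) and the standard library are available. Lean on these libraries where they do the work, as an engineer would, in place of code of your own. Each camera call takes 0.05 s, during which the arm holds its last target. There are 200 camera calls.

### The job

Pre-weigh the specimen cassettes: set the empty weighing tray in the middle of the balance pan and press the tare key (the left one, seen from the robot). Then take every cassette out of the dispenser, reaching in past its sprung dust flaps, and stack them all flat in one squarely aligned pile in the middle of the tray; when the pile is complete, press the log key (the right one), and leave everything standing there. Do not press tare with cassettes in the tray or log before the pile is complete, and leave the dish and the small bottle behind the work alone.

Things in the scene. Friction and masses are not known exactly. Their poses are not given: they have to be found in the camera images.
- dispenser_top (a point): cassette dispenser, a fixed white sheet-steel trough, outside 148 (its x) x 276 mm (y), inside 140 x 268 mm; the cassettes lie on a ridge 44 mm wide along its middle, 20 mm above the bench; this point is the middle of its open top, 82 mm above the bench. Five bays in a row along y (53 mm apart, the third at y = 0) with dividers 8 mm high. Two sprung dust flaps, clear panes with grey rims, cover it
- flap_near (a joint): dust flap hinged on the dispenser's -x long wall, 68 mm wide, as long as the trough, meeting the other above the row of cassettes; pushed from above it swings down to that wall: 0 shut, 1.5 hanging. Its spring (0.03 to 0.075 N m) shuts it when let go. Fingers that straddle a cassette towards the two long walls hold both flaps clear of it; 56 mm is free there
- flap_far (a joint): angle of the like flap hinged on the +x long wall: 0 shut, 1.5 hanging down
- pan_top (a point): fixed laboratory balance, 200 mm wide (y), 280 mm deep (x), white, with a flat square steel pan 140 x 140 mm; this point is the middle of the pan's upper face, 75 mm above the bench. A lower console with two keys is on its -x side, the side of the robot
- tare_key (a joint): travel of the tare key: 0 up, 0.006 m fully down, sprung (about 4 N); it counts as pressed beyond 0.004
- tare_key_top (a point): centre of the top of the tare key, a round white key 26 mm across standing 16 mm above the console, 145 mm in front of the pan's middle; the left one of the two as the robot looks at the balance (+y in the balance's frame). It is pressed straight down
- log_key (a joint): travel of the log key, which works like the tare key
- log_key_top (a point): centre of the top of the log key, the right one of the two (-y in the balance's frame, 120 mm from the tare key), otherwise alike
- tray_mid (a point): loose aluminium weighing tray, an open shallow tray 130 mm long (its x), 60 mm wide (y), 14 mm high, walls and floor 3 mm thick; this point is its centre, 7 mm above its underside. It starts on the bench between dispenser and balance. Inside it is 124 x 54 mm: a gripper that holds a cassette by its 28 mm sides has room for its fingers only along the tray's length
- cassette0_mid (a point): white plastic specimen cassette with slotted lid, 40 mm along its own x, 28 mm along y, 12 mm high; this point is its centre, z up. Three to five are present; each starts flat in its own bay of the dispenser, its 40 mm side along the row of bays
- cassette1_mid (a point): white plastic specimen cassette with slotted lid, 40 mm along its own x, 28 mm along y, 12 mm high; this point is its centre, z up. Three to five are present; each starts flat in its own bay of the dispenser, its 40 mm side along the row of bays
- cassette2_mid (a point): white plastic specimen cassette with slotted lid, 40 mm along its own x, 28 mm along y, 12 mm high; this point is its centre, z up. Three to five are present; each starts flat in its own bay of the dispenser, its 40 mm side along the row of bays
- cassette3_mid (a point): white plastic specimen cassette with slotted lid, 40 mm along its own x, 28 mm along y, 12 mm high; this point is its centre, z up. Three to five are present; each starts flat in its own bay of the dispenser, its 40 mm side along the row of bays
- cassette4_mid (a point): white plastic specimen cassette with slotted lid, 40 mm along its own x, 28 mm along y, 12 mm high; this point is its centre, z up. Three to five are present; each starts flat in its own bay of the dispenser, its 40 mm side along the row of bays
- dish: clear round dish with bone fragments, 60 mm across, 14 mm high; its origin is at its underside; not part of the job, to be left alone
- vial: white bottle with blue cap, 34 mm across, 70 mm high; its origin is at its underside; not part of the job, to be left alone
There are look-alikes about, which are no part of the job. What is shaped like the part that bears tray_mid but green is not meant. What is shaped like the part that bears cassette0_mid but purple is not meant.

How it is judged:
On the way, in this order (a step that is already met when the one before it is completed fails the run):
1. the empty tray stands in the middle of the balance pan, let go (horizontal distance between tray_mid and pan_top below 0.018 m and z of tray_mid in the frame of pan_top between 0.002 and 0.012 m and angle between tray_mid's own z axis and vertical below 0.06 rad and contact force between the fingers and tray below 0.05 N and linear speed of tray below 0.02 m/s), for 0.2 s.
2. the tare key is pressed with the empty tray on the pan (horizontal distance between tray_mid and pan_top below 0.018 m and z of tray_mid in the frame of pan_top between 0.002 and 0.012 m and angle between tray_mid's own z axis and vertical below 0.06 rad and value of joint tare_key above 0.004 m), for 0.05 s.
3. all cassettes stand in one square pile in the middle of the tray, let go (all of step 1 and angle between each of cassette0_mid, cassette1_mid, cassette2_mid, cassette3_mid, cassette4_mid's own z axis and vertical below 0.08 rad and x of cassette0_mid in the frame of tray_mid between -0.02 and 0.02 m and y of cassette0_mid in the frame of tray_mid between -0.012 and 0.012 m and x of cassette1_mid in the frame of tray_mid between -0.02 and 0.02 m and y of cassette1_mid in the frame of tray_mid between -0.012 and 0.012 m and x of cassette2_mid in the frame of tray_mid between -0.02 and 0.02 m and y of cassette2_mid in the frame of tray_mid between -0.012 and 0.012 m and x of cassette3_mid in the frame of tray_mid between -0.02 and 0.02 m and y of cassette3_mid in the frame of tray_mid between -0.012 and 0.012 m and x of cassette4_mid in the frame of tray_mid between -0.02 and 0.02 m and y of cassette4_mid in the frame of tray_mid between -0.012 and 0.012 m and horizontal distance between each of cassette1_mid, cassette2_mid, cassette3_mid, cassette4_mid and cassette0_mid below 0.006 m and angle between the x axis of each of cassette1_mid, cassette2_mid, cassette3_mid, cassette4_mid and the x axis of cassette0_mid, either way round below 0.14 rad and horizontal distance between each of cassette2_mid, cassette3_mid, cassette4_mid and cassette1_mid below 0.006 m and angle between the x axis of each of cassette2_mid, cassette3_mid, cassette4_mid and the x axis of cassette1_mid, either way round below 0.14 rad and horizontal distance between each of cassette3_mid, cassette4_mid and cassette2_mid below 0.006 m and angle between the x axis of each of cassette3_mid, cassette4_mid and the x axis of cassette2_mid, either way round below 0.14 rad and horizontal distance between cassette4_mid and cassette3_mid below 0.006 m and angle between the x axis of cassette4_mid and the x axis of cassette3_mid, either way round below 0.14 rad and contact force between the fingers and cassette0 below 0.05 N and contact force between the fingers and cassette1 below 0.05 N and contact force between the fingers and cassette2 below 0.05 N and contact force between the fingers and cassette3 below 0.05 N and contact force between the fingers and cassette4 below 0.05 N and linear speed of each of cassette0, cassette1, cassette2, cassette3, cassette4 below 0.02 m/s), for 0.2 s.
4. the log key is pressed with the whole pile on the pan (horizontal distance between tray_mid and pan_top below 0.018 m and z of tray_mid in the frame of pan_top between 0.002 and 0.012 m and angle between tray_mid's own z axis and vertical below 0.06 rad and angle between each of cassette0_mid, cassette1_mid, cassette2_mid, cassette3_mid, cassette4_mid's own z axis and vertical below 0.08 rad and x of cassette0_mid in the frame of tray_mid between -0.02 and 0.02 m and y of cassette0_mid in the frame of tray_mid between -0.012 and 0.012 m and x of cassette1_mid in the frame of tray_mid between -0.02 and 0.02 m and y of cassette1_mid in the frame of tray_mid between -0.012 and 0.012 m and x of cassette2_mid in the frame of tray_mid between -0.02 and 0.02 m and y of cassette2_mid in the frame of tray_mid between -0.012 and 0.012 m and x of cassette3_mid in the frame of tray_mid between -0.02 and 0.02 m and y of cassette3_mid in the frame of tray_mid between -0.012 and 0.012 m and x of cassette4_mid in the frame of tray_mid between -0.02 and 0.02 m and y of cassette4_mid in the frame of tray_mid between -0.012 and 0.012 m and horizontal distance between each of cassette1_mid, cassette2_mid, cassette3_mid, cassette4_mid and cassette0_mid below 0.006 m and angle between the x axis of each of cassette1_mid, cassette2_mid, cassette3_mid, cassette4_mid and the x axis of cassette0_mid, either way round below 0.14 rad and horizontal distance between each of cassette2_mid, cassette3_mid, cassette4_mid and cassette1_mid below 0.006 m and angle between the x axis of each of cassette2_mid, cassette3_mid, cassette4_mid and the x axis of cassette1_mid, either way round below 0.14 rad and horizontal distance between each of cassette3_mid, cassette4_mid and cassette2_mid below 0.006 m and angle between the x axis of each of cassette3_mid, cassette4_mid and the x axis of cassette2_mid, either way round below 0.14 rad and horizontal distance between cassette4_mid and cassette3_mid below 0.006 m and angle between the x axis of cassette4_mid and the x axis of cassette3_mid, either way round below 0.14 rad and value of joint log_key above 0.004 m), for 0.05 s.
At the end, for the whole second after the job is handed in: Tray level, within 18 mm of the pan's middle; all cassettes flat in one pile, any two within 6 mm sideways and 8 degrees, the pile within 20 mm along and 12 mm across of the tray's middle; keys up, both flaps shut, everything let go and at rest (all of step 3 and value of joint each of tare_key, log_key below 0.0015 m and value of joint each of flap_near, flap_far below 0.1 rad); the robot touches nothing.
It fails at once if the tare key is pressed while a cassette is in the tray (value of joint tare_key above 0.004 m and horizontal distance between any of cassette0_mid, cassette1_mid, cassette2_mid, cassette3_mid, cassette4_mid and tray_mid below 0.05 m).
It fails at once if the log key is pressed while a cassette is still missing from the tray (value of joint log_key above 0.004 m and not (horizontal distance between each of cassette0_mid, cassette1_mid, cassette2_mid, cassette3_mid, cassette4_mid and tray_mid below 0.05 m)).
It fails at once if the dish or the small bottle is knocked over or pushed more than 3 cm (distance of any of dish, vial from where it was at the start of the episode above 0.03 m or angle between any of dish, vial's own z axis and vertical above 0.5 rad).
Of cassette0, cassette1, cassette2, cassette3, cassette4 only 3 to 5 are there at a start; the rules pass over those that are not, and their reading is None.
At some moment in a run one of tray may be knocked a few centimetres aside while the robot is not near it.
It also fails if it takes over 210 s, if anything falls off the work surface, if the arm or the gripper's body presses on something with over 40 N, if the wrist force passes 120 N, or if a joint passes its speed limit or range.

## Working session

There is one attempt and no reset: what is moved stays moved. The work goes in short steps, Python scripts to look and compute and a tool call to move; the robot and the scene stay as the last step left them, time stands still between calls to the robot, and variables do not carry over. Pictures are saved under pics/ and viewed, at most 14 in all, crops included, and the job is handed in when it is done.

Besides the shell and the picture viewer there is one more tool, called by a JSON object that holds its "api" and its "payload", one argument or row to a line. servo_tool: Moves the arm, as the interface text tells. Its arguments: {"type":"object","properties":{"increments":{"type":"array","items":{"type":"array","items":{"type":"number"}}}},"required":["increments"]}

```bash
mkdir -p pics && ls && python3 - <<'E'
from plant import arm
import cv2,numpy as np,pickle
s=arm.observe();print(s)
F={}
for n in ("scene","side","wrist"):
    f=arm.grab_frame(n);F[n]=f
    cv2.imwrite(f"pics/{n}0.png",f["image"][:,:,::-1])
    print(n,f["fx"],f["fy"],f["cx"],f["cy"],np.round(f.get("extrinsics",f.get("T_tool_cam")),4).tolist())
pickle.dump((s,F),open("f0.pkl","wb"))
E
```

```text
pics
{'t': 0.0, 'joint_positions': array([ 1.22159549e+00,  1.31149558e-01,  1.48925048e+00,  1.66303536e-05,
        1.52299200e+00, -8.53780548e-02]), 'dq': array([ 1.16581298e-03, -5.55072627e-04, -5.67303546e-05,  6.54523107e-04,
        8.74222591e-05,  2.76263261e-03]), 'joint_torque': array([-1.83640273e-03, -5.59840715e+01, -4.91760135e+01,  7.65310926e-02,
        3.54496215e-02, -2.63353122e-04]), 'ee_pos': array([0.15620991, 0.5786664 , 0.18101025]), 'ee_rot': array([-4.13159015e-01, -3.11389745e+00,  2.75403195e-03]), 'ft_force': array([0.41388248, 0.54631849, 0.75707188]), 'wrist_torque': array([0.0462684 , 0.03052494, 0.00435451]), 'finger_force': 0.0, 'grip_width': 1.0012334510413172}
scene 401.2857075953482 401.2857075953482 277.2165752649232 213.99898186438656 [[-0.7182, 0.4086, -0.5632, 1.0989], [0.6958, 0.4282, -0.5766, 0.6287], [0.0056, -0.806, -0.5918, 0.7436], [0.0, 0.0, 0.0, 1.0]]
side 383.37024229533176 383.37024229533176 277.8808773981461 207.12098992456606 [[-0.9591, -0.1852, 0.2138, 0.2735], [-0.2829, 0.6159, -0.7353, 0.6902], [0.0045, -0.7657, -0.6431, 0.673], [0.0, 0.0, 0.0, 1.0]]
wrist 325.19226210127806 325.19226210127806 279.20991618985204 211.53603042923746 [[-0.0014, -0.965, -0.2622, 0.0722], [1.0, -0.0014, -0.0004, 0.0006], [0.0, -0.2622, 0.965, -0.2024], [0.0, 0.0, 0.0, 1.0]]
```

View pics/scene0.png

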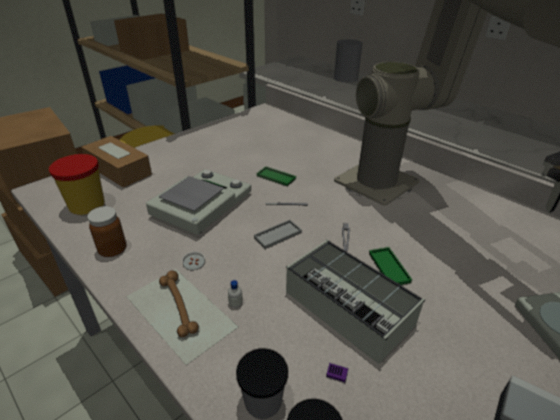

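View pics/side0.png

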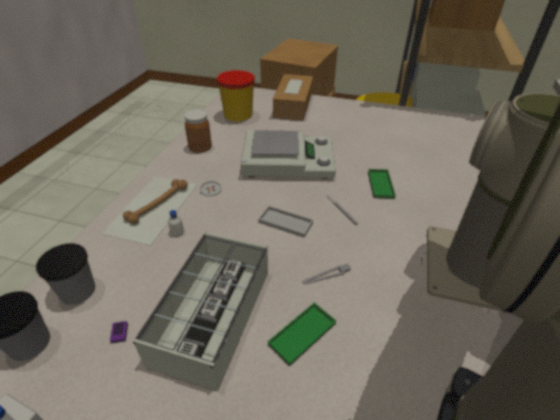

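```bash
cat > h.py <<'E'
import numpy as np,cv2
from scipy.spatial.transform import Rotation as R
def cam2world(f,s=None):
    if "extrinsics" in f: return f["extrinsics"]
    T=np.eye(4);T[:3,:3]=R.from_rotvec(s["ee_rot"]).as_matrix();T[:3,3]=s["ee_pos"]
    return T@f["T_tool_cam"]
def rays(f,px,s=None):
    px=np.atleast_2d(np.array(px,float));T=cam2world(f,s)
    a=(px-[f["cx"],f["cy"]])/f["fx"]
    if "extrinsics" in f: d=np.c_[a,np.ones(len(a))]
    else:
        th=np.linalg.norm(a,axis=1,keepdims=True)+1e-9; d=np.c_[np.sin(th)*a/th,np.cos(th)]
    return T[:3,3],d@T[:3,:3].T
def onplane(f,px,z,s=None):
    o,d=rays(f,px,s); return o+d*((z-o[2])/d[:,2])[:,None]
def topx(f,P,s=None):
    T=np.linalg.inv(cam2world(f,s));q=np.atleast_2d(P)@T[:3,:3].T+T[:3,3]
    if "extrinsics" in f: a=q[:,:2]/q[:,2:]
    else:
        r=np.linalg.norm(q[:,:2],axis=1,keepdims=True);a=q[:,:2]/r*np.arctan2(r,q[:,2:])
    return a*f["fx"]+[f["cx"],f["cy"]]
def look(name,z,fn,xr,yr,f,s,res=800):
    """ortho view on plane z: world rectangle, x down the image right, y up; res px per m"""
    w=int((xr[1]-xr[0])*res);h=int((yr[1]-yr[0])*res)
    X,Y=np.meshgrid(xr[0]+np.arange(w)/res,yr[1]-np.arange(h)/res)
    p=topx(f,np.c_[X.ravel(),Y.ravel(),np.full(X.size,z)],s).astype(np.float32)
    return cv2.remap(f["image"],p[:,0].reshape(h,w),p[:,1].reshape(h,w),cv2.INTER_LINEAR)
E
python3 - <<'E'
import pickle,cv2,numpy as np
s,F=pickle.load(open("f0.pkl","rb"))
a=F["side"]["image"][225:385,130:290];b=F["side"]["image"][115:275,220:420]
c=cv2.resize(a,None,fx=3.6,fy=3.6,interpolation=2)[:576];d=F["scene"]["image"][235:375,280:430]
im=np.zeros((600,800,3),np.uint8)
im[:400,:400]=cv2.resize(a,(400,400),interpolation=2);im[:320,400:]=cv2.resize(b,(400,320),interpolation=2)
im[320:,400:]=cv2.resize(d,(400,280),interpolation=2); im[400:,:400]=cv2.resize(F["wrist"]["image"],(400,200))
cv2.imwrite("pics/c1.png",np.clip(im[:,:,::-1]*1.3,0,255))
E
```

```text
[ WARN:0@0.102] global loadsave.cpp:1063 imwrite_ Unsupported depth image for selected encoder is fallbacked to CV_8U.
```

View pics/c1.png

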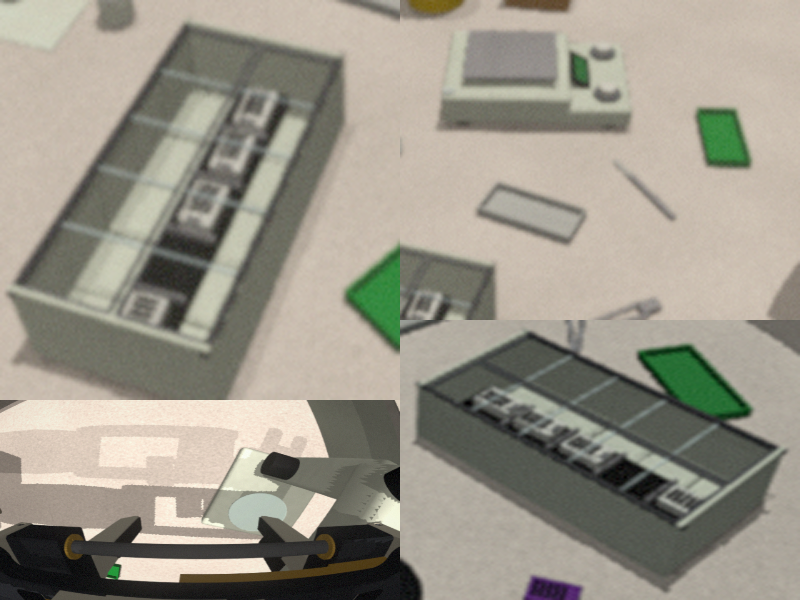

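```bash
python3 - <<'E'
import pickle,numpy as np
from h import *
s,F=pickle.load(open("f0.pkl","rb"));f=F["side"]
def rep(n,px,z):
    P=onplane(f,px,z);print(n,P.round(3)[:,:2].tolist(),"mid",P.mean(0).round(3));return P
for n,px,z in [("disp",[(206,235),(266.8,249.8),(214,364),(134.8,341)],.082),("pan",[(252.5,130),(298,132),(297,157.5),(251,156)],.075),("keys",[(321,139),(323,161)],.07),("tray",[(268.5,207.5),(312.5,220),(305,236),(259,221)],.014)]:
    P=rep(n,px,z)
    for i in range(len(P)):
        d=P[(i+1)%len(P)]-P[i];print("  ",np.hypot(*d[:2]).round(3),np.degrees(np.arctan2(d[1],d[0])).round(1))
E
```

```text
disp [[0.595, 0.152], [0.453, 0.156], [0.457, 0.421], [0.602, 0.422]] mid [0.527 0.288 0.082]
   0.142 178.3
   0.265 89.0
   0.145 0.3
   0.27 -91.6
pan [[0.658, -0.337], [0.516, -0.366], [0.482, -0.222], [0.611, -0.191]] mid [ 0.567 -0.279  0.075]
   0.145 -168.2
   0.149 103.0
   0.132 13.4
   0.153 -72.3
keys [[0.439, -0.353], [0.409, -0.233]] mid [ 0.424 -0.293  0.07 ]
   0.124 104.1
   0.124 -75.9
tray [[0.516, -0.055], [0.393, -0.04], [0.398, 0.023], [0.523, 0.004]] mid [ 0.458 -0.017  0.014]
   0.124 173.1
   0.063 85.5
   0.127 -8.9
   0.059 -97.0
```

```bash
cat > plan.py <<'E'
import sys,numpy as np
from plant import arm
from scipy.spatial.transform import Rotation as R
def go(x,y,z,yaw,s=None):
    """turn (units of 5deg, first) then shift (cm, in turned tool axes)"""
    s=s or arm.observe();A=R.from_rotvec(s["ee_rot"])
    c,n=np.cos(np.radians(yaw)),np.sin(np.radians(yaw))
    B=R.from_matrix(np.array([[c,n,0],[n,-c,0],[0,0,-1.]]))
    print("turn",(np.degrees((A.inv()*B).as_rotvec())/5).round(2).tolist(),"shift",(B.inv().apply(np.array([x,y,z])-s["ee_pos"])*100).round(2).tolist())
def st():
    s=arm.observe();m=R.from_rotvec(s["ee_rot"]).as_matrix();print("t",round(s["t"],2),"pos",s["ee_pos"].round(4),"yaw",np.degrees(np.arctan2(m[1,0],m[0,0])).round(2),"tilt",m[2,:2].round(4),"w",round(s["grip_width"]*93,1),"ff",round(s["finger_force"],1),"F",s["ft_force"].round(1));return s
if __name__=="__main__":
    st()
    if len(sys.argv)>4: go(*map(float,sys.argv[1:5]))
E
python3 plan.py .44 -.03 .30 172
```

```text
t 0.15 pos [0.1562 0.5788 0.1813] yaw 164.89 tilt [ 0.0001 -0.0014] w 93.0 ff 0.0 F [0.4 0.1 0.2]
turn [-0.02, -0.0, -1.42] shift [-36.57, -56.34, -11.87]
```

{"api": "servo_tool", "payload": {
  "increments": [
    [9.3,0,0,0,0,0,-1.42],
    [9.3,-2.29,-3.52,-0.74,0,0,0],
    [9.3,-2.29,-3.52,-0.74,0,0,0],
    [9.3,-2.29,-3.52,-0.74,0,0,0],
    [9.3,-2.29,-3.52,-0.74,0,0,0],
    [9.3,-2.29,-3.52,-0.74,0,0,0],
    [9.3,-2.29,-3.52,-0.74,0,0,0],
    [9.3,-2.29,-3.52,-0.74,0,0,0]
  ]
}}

```text
t: 0.95
ee_pos: [0.281, 0.3113, 0.2339]
ee_rot: [0.219, 3.134, -0.0]
ft_force: [1.2, 0.2, -0.3]
grip_width: 0.995
finger_force: 0.0
```

{"api": "servo_tool", "payload": {
  "increments": [
    [9.3,-2.29,-3.52,-0.74,0,0,0],
    [9.3,-2.29,-3.52,-0.74,0,0,0],
    [9.3,-2.29,-3.52,-0.74,0,0,0],
    [9.3,-2.29,-3.52,-0.74,0,0,0],
    [9.3,-2.29,-3.52,-0.74,0,0,0],
    [9.3,-2.29,-3.52,-0.74,0,0,0],
    [9.3,-2.29,-3.52,-0.74,0,0,0],
    [9.3,-2.29,-3.52,-0.74,0,0,0]
  ]
}}

```text
t: 1.75
ee_pos: [0.4233, 0.0068, 0.2933]
ee_rot: [0.22, 3.134, 0.0]
ft_force: [0.8, 0.5, 0.9]
grip_width: 1.001
finger_force: 0.0
```

{"api": "servo_tool", "payload": {
  "increments": [
    [9.3,-2.29,-3.52,-0.74,0,0,0],
    [9.3,0,0,0,0,0,0],
    [9.3,0,0,0,0,0,0]
  ]
}}

```text
t: 2.05
ee_pos: [0.4406, -0.0302, 0.3]
ee_rot: [-0.223, -3.133, -0.001]
ft_force: [-0.6, -0.1, -0.5]
grip_width: 1.0
finger_force: 0.0
```

```bash
cat > snap.py <<'E'
import sys,pickle,cv2,numpy as np
from plan import *
from h import *
def snap(n):
    s=st();f=arm.grab_frame("wrist");pickle.dump((s,f),open(n+".pkl","wb"));return s,f
E
python3 - <<'E'
from snap import *
s,f=snap("w1")
a=look("",.014,"",(.30,.75),(-.45,.10),f,s,1000)
cv2.imwrite("pics/w1.png",f["image"][:,:,::-1])
cv2.imwrite("pics/w1o.png",a[:,:,::-1])
E
```

```text
t 2.05 pos [ 0.4406 -0.0302  0.3   ] yaw 171.85 tilt [0.0011 0.0003] w 93.0 ff 0.0 F [-0.6 -0.1 -0.5]
```

View pics/w1.png

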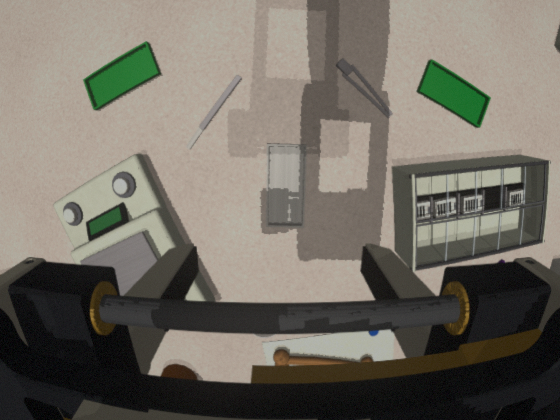

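The wrist view shows the aluminium tray at (286,185) with two green look-alikes at (122,76) and (453,92). It also shows the tare key at (123,184), the log key at (72,214), and the dispenser at about (470,210) with four cassettes.

```bash
python3 - <<'E'
from h import *
import pickle
s,f=pickle.load(open("w1.pkl","rb"))
def rep(n,px,z):
    P=onplane(f,px,z,s);print(n,P.round(3)[:,:2].tolist(),"mid",P.mean(0).round(4))
    for i in range(len(P)):
        d=P[(i+1)%len(P)]-P[i];print("  ",np.hypot(*d[:2]).round(3),np.degrees(np.arctan2(d[1],d[0])).round(1))
rep("tray",[(267,144),(304,144),(303,224),(267,226)],.014)
rep("keys",[(123,184),(72,214)],.071)
rep("disp",[(393,163),(547,156),(548,245),(414,268)],.082)
rep("pan near corners",[(145,230),(75,268)],.075)
rep("cas",[(422,210),(446,206),(472,203),(516,198)],.032)
E
```

```text
tray [[0.394, -0.041], [0.402, 0.013], [0.526, -0.004], [0.521, -0.061]] mid [ 0.4608 -0.0232  0.014 ]
   0.055 81.9
   0.125 -8.1
   0.057 -94.9
   0.128 171.3
keys [[0.411, -0.256], [0.442, -0.365]] mid [ 0.4264 -0.3103  0.071 ]
   0.113 -74.5
   0.113 105.5
disp [[0.437, 0.126], [0.451, 0.423], [0.616, 0.444], [0.599, 0.154]] mid [0.5257 0.2866 0.082 ]
   0.297 87.3
   0.166 7.3
   0.291 -93.3
   0.164 -170.4
pan near corners [[0.484, -0.235], [0.532, -0.391]] mid [ 0.5079 -0.3131  0.075 ]
   0.163 -72.6
   0.163 107.4
cas [[0.526, 0.189], [0.525, 0.234], [0.527, 0.287], [0.532, 0.391]] mid [0.5276 0.2752 0.032 ]
   0.045 90.5
   0.053 87.8
   0.104 87.5
   0.202 -91.7
```

```bash
python3 plan.py .460 -.022 .004 172
```

```text
t 2.1 pos [ 0.4404 -0.0294  0.3   ] yaw 171.94 tilt [0.001  0.0004] w 92.7 ff 0.0 F [ 0.4  0.4 -0.8]
turn [0.0, -0.01, -0.01] shift [-1.83, 1.0, 29.6]
```

{"api": "servo_tool", "payload": {
  "increments": [
    [9.3,-0.9,0.5,4,0,0,0],
    [9.3,-0.9,0.5,4,0,0,0],
    [9.3,0,0,4.5,0,0,0],
    [9.3,0,0,4.5,0,0,0],
    [9.3,0,0,4.5,0,0,0],
    [9.3,0,0,4,0,0,0],
    [9.3,0,0,3,0,0,0],
    [9.3,0,0,1,0,0,0]
  ]
}}

```text
t: 2.9
ee_pos: [0.4563, -0.0202, 0.0018]
ee_rot: [-0.216, -3.128, -0.001]
ft_force: [-1.1, -0.2, -0.1]
grip_width: 1.001
finger_force: 0.0
```

{"api": "servo_tool", "payload": {
  "increments": [
    [9.3,0,0,0,0,0,0],
    [5.5,0,0,0,0,0,0],
    [5,0,0,0,0,0,0],
    [5,0,0,0,0,0,0],
    [5,0,0,0,0,0,0],
    [5,0,0,0,0,0,0],
    [5,0,0,0,0,0,0]
  ]
}}

```text
t: 3.6
ee_pos: [0.4601, -0.0222, 0.0057]
ee_rot: [0.22, 3.134, -0.0]
ft_force: [-0.5, 0.7, 1.0]
grip_width: 0.559
finger_force: 0.0
```

```bash
python3 - <<'E'
from snap import *
s,f=snap("w2")
cv2.imwrite("pics/w2.png",f["image"][:,:,::-1])
E
```

```text
t 3.6 pos [ 0.4601 -0.0222  0.0057] yaw 171.97 tilt [-0.0004 -0.    ] w 52.0 ff 0.0 F [-0.5  0.7  1. ]
```

View pics/w2.png

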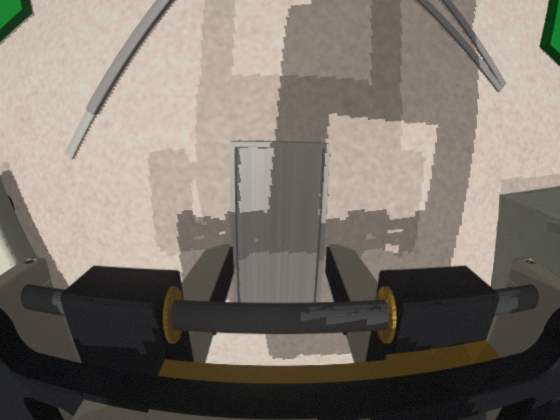

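{"api": "servo_tool", "payload": {
  "increments": [
    [4,0,0,0,0,0,0],
    [4,0,0,0,0,0,0],
    [4,0,0,0,0,0,0],
    [4,0,0,0,0,0,0]
  ]
}}

```text
t: 4.05
ee_pos: [0.4599, -0.0221, 0.0054]
ee_rot: [-0.22, -3.134, -0.0]
ft_force: [-0.4, 1.4, -0.5]
grip_width: 0.43
finger_force: 0.0
```

```bash
python3 - <<'E'
from snap import *
s,f=snap("w3"); g=arm.grab_frame("side");c=arm.grab_frame("scene")
im=np.zeros((600,800,3),np.uint8)
im[:300,:400]=cv2.resize(f["image"],(400,300));im[300:,:400]=cv2.resize(g["image"][160:280,220:380],(400,300));im[:300,400:]=cv2.resize(c["image"][190:265,225:325],(400,300))
im[300:,400:]=cv2.resize(f["image"][200:320,200:360],(400,300))
cv2.imwrite("pics/w3.png",im[:,:,::-1])
E
```

```text
t 4.05 pos [ 0.4599 -0.0221  0.0054] yaw 171.98 tilt [ 0.0001 -0.    ] w 40.0 ff 0.0 F [-0.4  1.4 -0.5]
```

View pics/w3.png

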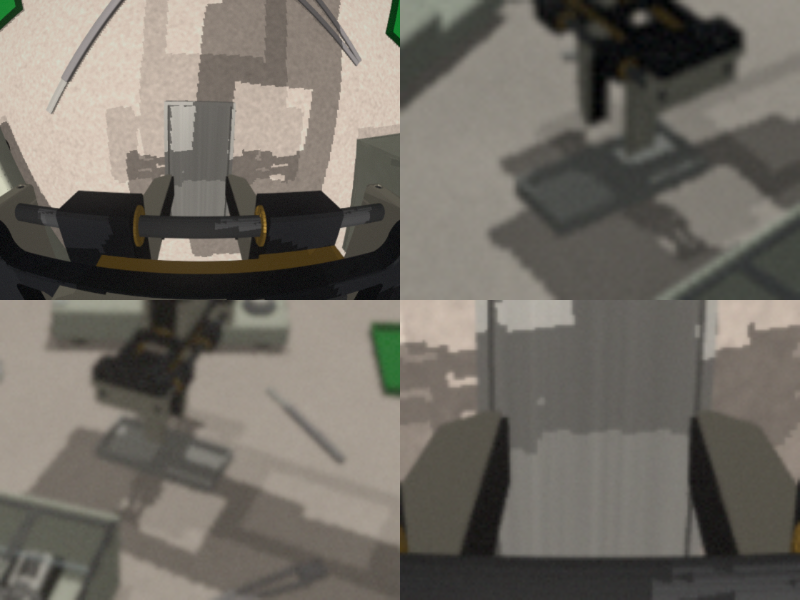

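```bash
python3 - <<'E'
from h import *
import pickle
for n in ("w1","w2","w3"):
    s,f=pickle.load(open(n+".pkl","rb"));d=f["depth"]
    v,u=np.mgrid[0:420,0:560];a=np.stack([(u-f["cx"])/f["fx"],(v-f["cy"])/f["fx"]],-1);th=np.linalg.norm(a,axis=-1)+1e-9
    r=np.concatenate([np.sin(th)[...,None]*a/th[...,None],np.cos(th)[...,None]],-1)
    P=r*(d/np.cos(th))[...,None];Q=P@f["T_tool_cam"][:3,:3].T+f["T_tool_cam"][:3,3]
    W=n!="w1"
    m=(d>0)&(abs(Q[...,0])<.02)&(abs(Q[...,1])<.07)&(Q[...,2]>-.05)&(Q[...,2]<.03)
    for lo in np.arange(-.07,.07,.005):
        k=m&(Q[...,1]>=lo)&(Q[...,1]<lo+.005)
        if k.sum(): print(n,lo.round(3),k.sum(),"zmax",np.percentile(Q[...,2][k],[50,98]).round(4),"x",Q[...,0][k].min().round(3),Q[...,0][k].max().round(3))
    if n=="w3":
        for p in [(185,286),(170,286),(230,286),(150,200)]: print(p,Q[p])
E
```

```text
w1 -0.06 42 zmax [-0.0468 -0.0416] x 0.008 0.009
w1 -0.055 77 zmax [-0.0443 -0.0365] x 0.008 0.009
w1 -0.05 258 zmax [-0.0432 -0.0362] x -0.009 0.009
w1 0.045 261 zmax [-0.0431 -0.0363] x -0.009 0.009
w1 0.05 81 zmax [-0.0436 -0.0367] x 0.008 0.009
w1 0.055 50 zmax [-0.0462 -0.0403] x 0.008 0.009
w1 0.06 6 zmax [-0.0471 -0.0438] x 0.008 0.008
w2 -0.07 358 zmax [0.0059 0.0074] x -0.02 0.02
w2 -0.065 373 zmax [0.006  0.0072] x -0.02 0.02
w2 -0.06 366 zmax [0.0061 0.0074] x -0.02 0.02
w2 -0.055 312 zmax [0.006  0.0073] x -0.016 0.02
w2 -0.05 298 zmax [0.006  0.0074] x -0.01 0.02
w2 -0.045 286 zmax [0.006  0.0073] x -0.009 0.02
w2 -0.04 322 zmax [0.0059 0.0073] x -0.008 0.02
w2 -0.035 235 zmax [0.0051 0.007 ] x -0.019 0.02
w2 -0.03 739 zmax [-0.0073  0.004 ] x -0.02 0.02
w2 -0.025 417 zmax [0.0029 0.0044] x -0.02 0.02
w2 -0.02 409 zmax [0.003  0.0043] x -0.02 0.02
w2 -0.015 414 zmax [0.0029 0.0043] x -0.02 0.02
w2 -0.01 420 zmax [0.003  0.0043] x -0.02 0.02
w2 -0.005 413 zmax [0.003  0.0043] x -0.02 0.02
w2 0.0 426 zmax [0.003  0.0043] x -0.02 0.02
w2 0.005 412 zmax [0.0029 0.0041] x -0.
[... 1383 characters left out ...]
.015 414 zmax [0.0027 0.0038] x -0.02 0.02
w3 0.02 600 zmax [0.0024 0.0039] x -0.02 0.02
w3 0.025 382 zmax [-0.0078  0.0034] x -0.008 0.02
w3 0.03 249 zmax [0.0055 0.007 ] x -0.009 0.02
w3 0.035 300 zmax [0.0057 0.007 ] x -0.01 0.02
w3 0.04 312 zmax [0.0057 0.0069] x -0.012 0.02
w3 0.045 342 zmax [0.0058 0.0069] x -0.019 0.02
w3 0.05 384 zmax [0.0058 0.0071] x -0.02 0.02
w3 0.055 370 zmax [0.0057 0.0068] x -0.02 0.02
w3 0.06 372 zmax [0.0058 0.007 ] x -0.02 0.02
w3 0.065 362 zmax [0.0057 0.0069] x -0.02 0.02
(185, 286) [0.03420952 0.00480955 0.00177544]
(170, 286) [0.04378365 0.00479837 0.00245488]
(230, 286) [0.00370967 0.00494635 0.00266561]
(150, 200) [ 0.05717572 -0.0509408   0.00542819]
```

```bash
python3 - <<'E'
from h import *
import pickle
for n,px in (("w1",[(193,250),(193,256),(185,270),(180,285)]),("w2",[(229,252),(226,262),(222,275),(215,290)]),("w3",[(241,250),(240,258),(236,270),(232,290)])):
    s,f=pickle.load(open(n+".pkl","rb"));d=f["depth"]
    for p in px:
        a=(np.array(p)-[f["cx"],f["cy"]])/f["fx"];th=np.hypot(*a)
        P=np.r_[np.sin(th)*a/th,np.cos(th)]*d[p[1],p[0]]/np.cos(th)
        print(n,p,(f["T_tool_cam"][:3,:3]@P+f["T_tool_cam"][:3,3]).round(4))
E
```

```text
w1 (193, 250) [ 0.0074 -0.0462 -0.043 ]
w1 (193, 256) [ 0.0044 -0.0461 -0.0443]
w1 (185, 270) [ 0.0045 -0.0457 -0.0623]
w1 (180, 285) [ 0.0012 -0.0459 -0.0718]
w2 (229, 252) [ 0.0075 -0.0259 -0.0454]
w2 (226, 262) [ 0.0069 -0.0258 -0.057 ]
w2 (222, 275) [ 0.0069 -0.0254 -0.0715]
w2 (215, 290) [ 0.0069 -0.0261 -0.0856]
w3 (241, 250) [ 0.007  -0.02   -0.0412]
w3 (240, 258) [ 0.0058 -0.0197 -0.0493]
w3 (236, 270) [ 0.0068 -0.0197 -0.0657]
w3 (232, 290) [ 0.0045 -0.0197 -0.0809]
```

{"api": "servo_tool", "payload": {
  "increments": [
    [8.5,0,0,0,0,0,0],
    [8.5,0,0,0,0,0,0],
    [8.5,0,0,0,0,0,0],
    [8.5,0,0,0,0,0,0],
    [8.5,0,0,0,0,0,0],
    [8.5,0,0,0,0,0,0],
    [8.5,0,0.0,0.6,0,0,0],
    [8.5,0,0,0,0,0,0]
  ]
}}

```text
t: 5.0
ee_pos: [0.4592, -0.022, -0.0015]
ee_rot: [-0.219, -3.133, -0.0]
ft_force: [-1.2, 0.9, -0.2]
grip_width: 0.913
finger_force: 0.0
```

```bash
python3 - <<'E'
from snap import *
s,f=snap("w4");d=f["depth"]
v,u=np.mgrid[0:420,0:560];a=np.stack([(u-f["cx"])/f["fx"],(v-f["cy"])/f["fx"]],-1);th=np.linalg.norm(a,axis=-1)+1e-9
r=np.concatenate([np.sin(th)[...,None]*a/th[...,None],np.cos(th)[...,None]],-1)
Q=(r*(d/np.cos(th))[...,None])@f["T_tool_cam"][:3,:3].T+f["T_tool_cam"][:3,3]
for c in (20,60,100,140,160,180,195,279):
    print(c,[(rr,Q[rr,c].round(3).tolist()) for rr in (240,250,260,280,300,316,340,380)])
E
```

```text
t 5.0 pos [ 0.4592 -0.022  -0.0015] yaw 171.98 tilt [0.0013 0.    ] w 84.9 ff 0.0 F [-1.2  0.9 -0.2]
20 [(240, [-0.002, -0.206, -0.014]), (250, [-0.008, -0.201, -0.021]), (260, [-0.015, -0.2, -0.025]), (280, [0.033, -0.077, -0.136]), (300, [0.031, -0.07, -0.144]), (316, [0.023, -0.078, -0.141]), (340, [0.026, -0.064, -0.154]), (380, [0.022, -0.059, -0.164])]
60 [(240, [-0.006, -0.172, -0.001]), (250, [-0.014, -0.174, -0.001]), (260, [-0.023, -0.176, -0.001]), (280, [0.035, -0.059, -0.137]), (300, [0.034, -0.054, -0.144]), (316, [0.028, -0.056, -0.144]), (340, [0.02, -0.059, -0.144]), (380, [0.022, -0.048, -0.16])]
100 [(240, [-0.004, -0.131, -0.001]), (250, [-0.012, -0.133, -0.001]), (260, [-0.02, -0.135, -0.002]), (280, [0.035, -0.047, -0.134]), (300, [0.033, -0.043, -0.142]), (316, [0.029, -0.044, -0.142]), (340, [0.023, -0.044, -0.145]), (380, [0.023, -0.038, -0.158])]
140 [(240, [-0.003, -0.097, -0.002]), (250, [-0.01, -0.098, -0.002]), (260, [-0.019, -0.1, -0.001]), (280, [-0.035, -0.103, -0.001]), (300, [0.03, -0.035, -0.134]), (316, [0.028, -0.034, -0.139]), (340, [0.009, -0.0
[... 369 characters left out ...]
46]), (260, [0.009, -0.048, -0.06]), (280, [0.008, -0.043, -0.079]), (300, [0.03, -0.025, -0.133]), (316, [0.029, -0.024, -0.138]), (340, [-0.088, -0.078, -0.001]), (380, [0.023, -0.02, -0.154])]
195 [(240, [-0.002, -0.056, -0.001]), (250, [0.008, -0.044, -0.045]), (260, [0.007, -0.042, -0.055]), (280, [-0.002, -0.042, -0.06]), (300, [-0.049, -0.061, -0.001]), (316, [0.028, -0.02, -0.137]), (340, [-0.087, -0.066, -0.001]), (380, [0.021, -0.018, -0.153])]
279 [(240, [-0.001, 0.0, -0.004]), (250, [-0.008, 0.0, -0.005]), (260, [-0.015, 0.0, -0.005]), (280, [-0.03, 0.0, -0.004]), (300, [-0.045, 0.0, -0.005]), (316, [0.029, 0.0, -0.137]), (340, [-0.084, 0.0, -0.001]), (380, [0.022, 0.0, -0.152])]
```

The depth shows the fingertips end about 36 mm behind the reported TCP, so I'll work with tip z ≈ ee z + 0.036.

{"api": "servo_tool", "payload": {
  "increments": [
    [8.5,0,0,0.8,0,0,0],
    [8.5,0,0,0.8,0,0,0],
    [8.5,0,0,0.6,0,0,0],
    [8.5,0,0,0.4,0,0,0],
    [8.5,0,0,0.3,0,0,0],
    [8.5,0,0,0,0,0,0],
    [8.5,0,0,0,0,0,0]
  ]
}}

```text
t: 5.75
ee_pos: [0.4601, -0.0222, -0.0295]
ee_rot: [0.22, 3.134, -0.0]
ft_force: [-0.0, 0.4, -0.2]
grip_width: 0.914
finger_force: 0.0
```

{"api": "servo_tool", "payload": {
  "increments": [
    [5,0,0,0,0,0,0],
    [5,0,0,0,0,0,0],
    [5,0,0,0,0,0,0],
    [5,0,0,0,0,0,0],
    [5,0,0,0,0,0,0]
  ]
}}

```text
t: 6.25
ee_pos: [0.4601, -0.0222, -0.0294]
ee_rot: [0.219, 3.134, -0.0]
ft_force: [0.4, 0.1, 1.4]
grip_width: 0.639
finger_force: 30.0
```

{"api": "servo_tool", "payload": {
  "increments": [
    [5,0,0,-1,0,0,0],
    [5,0,0,-3,0,0,0],
    [5,0,0,-4,0,0,0],
    [5,0,0,-4,0,0,0],
    [5,0,0,-4,0,0,0],
    [5,0,0,-4,0,0,0],
    [5,0,0,-4,0,0,0],
    [5,0,0,0,0,0,0]
  ]
}}

```text
t: 7.05
ee_pos: [0.4632, -0.0226, 0.2179]
ee_rot: [0.219, 3.123, -0.001]
ft_force: [-0.0, 0.6, 0.2]
grip_width: 0.641
finger_force: 30.0
```

```bash
python3 plan.py .58 -.14 .22 172
```

```text
t 7.05 pos [ 0.4632 -0.0226  0.2179] yaw 171.99 tilt [-0.0109 -0.0002] w 59.6 ff 30.0 F [-0.   0.6  0.2]
turn [-0.0, 0.13, -0.0] shift [-13.2, -10.0, -0.21]
```

{"api": "servo_tool", "payload": {
  "increments": [
    [5,-3.3,-2.5,0,0,0,0],
    [5,-3.3,-2.5,0,0,0,0],
    [5,-3.3,-2.5,0,0,0,0],
    [5,-3.3,-2.5,0,0,0,0],
    [5,0,0,0,0,0,0],
    [5,0,0,0,0,0,0]
  ]
}}

```text
t: 7.65
ee_pos: [0.5761, -0.1399, 0.2088]
ee_rot: [-0.221, -3.131, -0.002]
ft_force: [-1.1, 0.9, -1.0]
grip_width: 0.643
finger_force: 30.0
```

```bash
python3 - <<'E'
from snap import *
s,f=snap("w5")
cv2.imwrite("pics/w5.png",f["image"][:,:,::-1])
E
```

```text
t 7.65 pos [ 0.5761 -0.1399  0.2088] yaw 171.92 tilt [0.0031 0.0008] w 59.8 ff 30.0 F [-1.1  0.9 -1. ]
```

View pics/w5.png

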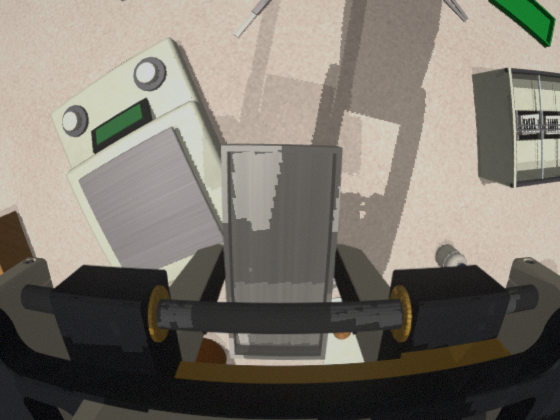

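Wrist view with the tray held: the pan's corners are at about (177,127), (79,180), (222,236) and (118,268). The tare key is at (149,72) and the log key at (74,120).

```bash
python3 - <<'E'
from h import *
import pickle
s,f=pickle.load(open("w5.pkl","rb"));d=f["depth"];T=cam2world(f,s)
# key tops + pan via depth
v,u=np.mgrid[0:420,0:560];a=np.stack([(u-f["cx"])/f["fx"],(v-f["cy"])/f["fx"]],-1);th=np.linalg.norm(a,axis=-1)+1e-9
r=np.concatenate([np.sin(th)[...,None]*a/th[...,None],np.cos(th)[...,None]],-1)
W=(r*(d/np.cos(th))[...,None])@T[:3,:3].T+T[:3,3]
for n,p in (("tare",(149,72)),("log",(74,120)),("pan",(150,195)),("bench",(230,80)),("tray",(282,220))):
    q=W[p[1]-3:p[1]+4,p[0]-3:p[0]+4].reshape(-1,3);print(n,np.median(q,0).round(4))
# pan mask: grey (low saturation, darker) at pan height
im=f["image"].astype(int)
m=((abs(W[...,2]-np.median(W[192:199,147:154,2]))<.005)&(im.max(2)-im.min(2)<22)&(im.max(2)<170)&(u<223)&(v>110)&(v<275)).astype(np.uint8)
m=cv2.morphologyEx(m,cv2.MORPH_OPEN,np.ones((5,5)))
c=max(cv2.findContours(m,0,2)[0],key=cv2.contourArea);print(cv2.contourArea(c),cv2.minAreaRect(c))
for px in ([(177,127),(79,180)],[(177,127),(222,236)],[(79,180),(118,268)]):
    P=onplane(f,px,.075,s);e=P[1]-P[0];print(P.round(4)[:,:2].tolist(),np.hypot(*e[:2]).round(4),np.degrees(np.arctan2(e[1],e[0])).round(1))
k=onplane(f,[(149,72),(74,120)],.0715,s);e=k[1]-k[0];print(k.round(4).tolist(),np.hypot(*e[:2]),np.degrees(np.arctan2(e[1],e[0])))
P=onplane(f,c[:,0,:],.075,s)[:,:2].astype(np.float32);print("rect",cv2.minAreaRect(P*1000))
E
```

```text
tare [ 0.4168 -0.2654  0.0558]
log [ 0.447  -0.3781  0.0554]
pan [ 0.5554 -0.282   0.0747]
bench [ 0.4372 -0.1815 -0.0005]
tray [ 0.5556 -0.135   0.2409]
12355.5 ((150.19406127929688, 206.34988403320312), (126.62139892578125, 108.7379150390625), 64.79888153076172)
[[0.4879, -0.2357], [0.5219, -0.3739]] 0.1424 -76.2
[[0.4879, -0.2357], [0.6135, -0.2086]] 0.1285 12.2
[[0.5219, -0.3739], [0.6383, -0.351]] 0.1186 11.1
[[0.4205, -0.2596, 0.0715], [0.4497, -0.3672, 0.0715]] 0.11150736887939856 -74.847972556979
rect ((570.3008422851562, -290.28546142578125), (139.16921997070312, 140.33468627929688), 14.755133628845215)
```

```bash
python3 - <<'E'
from h import *
from plan import *
import pickle
s,f=pickle.load(open("w5.pkl","rb"))
P=onplane(f,[(223,146),(340,147),(236,357),(325,357)],s["ee_pos"][2]+.0434,s)
m=R.from_rotvec(s["ee_rot"]).as_matrix();print(((P-s["ee_pos"])@m).round(4))
go(.5703,-.2903,.15,194.7)
E
```

```text
[[ 0.0623 -0.0271 -0.0432]
 [ 0.0618  0.0305 -0.0432]
 [-0.0657 -0.0268 -0.0436]
 [-0.0659  0.0292 -0.0436]]
turn [0.01, -0.02, -4.55] shift [4.39, -14.47, 5.96]
```

{"api": "servo_tool", "payload": {
  "increments": [
    [5,0,0,0,0,0,-1.52],
    [5,0,0,0,0,0,-1.52],
    [5,0,0,0,0,0,-1.51],
    [5,1.1,-3.6,1,0,0,0],
    [5,1.1,-3.6,1,0,0,0],
    [5,1.1,-3.6,1,0,0,0],
    [5,1.1,-3.6,1,0,0,0],
    [5,0,0,0,0,0,0]
  ]
}}

```text
t: 8.5
ee_pos: [0.5686, -0.2927, 0.1692]
ee_rot: [0.398, -3.114, 0.0]
ft_force: [-0.4, 0.8, -1.4]
grip_width: 0.638
finger_force: 30.0
```

```bash
python3 plan.py .5703 -.2903 .0465 194.7
```

```text
t 8.5 pos [ 0.5686 -0.2927  0.1692] yaw -165.43 tilt [0.0021 0.0001] w 59.4 ff 30.0 F [-0.4  0.8 -1.4]
turn [0.0, -0.02, -0.03] shift [-0.22, 0.19, 12.27]
```

{"api": "servo_tool", "payload": {
  "increments": [
    [5,-0.2,0.2,3,0,0,0],
    [5,0,0,3,0,0,0],
    [5,0,0,3,0,0,0],
    [5,0,0,2,0,0,0],
    [5,0,0,0.6,0,0,0],
    [5,0,0,0.4,0,0,0],
    [5,0,0,0,0,0,0],
    [5,0,0,0,0,0,0]
  ]
}}

```text
t: 9.3
ee_pos: [0.5733, -0.2879, 0.0524]
ee_rot: [-0.403, 3.113, -0.003]
ft_force: [0.8, 0.1, -1.4]
grip_width: 0.641
finger_force: 30.0
```

```bash
python3 plan.py .5703 -.2903 .0460 194.7
```

```text
t 9.3 pos [ 0.5733 -0.2879  0.0524] yaw -165.25 tilt [-0.0019 -0.0019] w 59.7 ff 30.0 F [ 0.8  0.1 -1.4]
turn [-0.02, 0.02, 0.01] shift [0.35, -0.16, 0.64]
```

{"api": "servo_tool", "payload": {
  "increments": [
    [5,0.3,-0.1,0.3,0,0,0],
    [5,0,0,0.15,0,0,0],
    [5,0,0,0.1,0,0,0],
    [5,0,0,0,0,0,0],
    [5,0,0,0,0,0,0]
  ]
}}

```text
t: 9.8
ee_pos: [0.5696, -0.2896, 0.0457]
ee_rot: [-0.403, 3.116, -0.001]
ft_force: [-3.7, 0.0, 6.5]
grip_width: 0.642
finger_force: 30.0
```

{"api": "servo_tool", "payload": {
  "increments": [
    [6.5,0,0,0,0,0,0],
    [7.5,0,0,0,0,0,0],
    [7.5,0,0,0,0,0,0],
    [7.5,0,0,-1,0,0,0],
    [7.5,0,0,-3,0,0,0],
    [7.5,0,0,-4,0,0,0],
    [7.5,0,0,-4,0,0,0],
    [3,0,0,-2,0,0,0]
  ]
}}

```text
t: 10.6
ee_pos: [0.5713, -0.2903, 0.1907]
ee_rot: [-0.402, 3.111, -0.006]
ft_force: [0.7, -0.4, 0.5]
grip_width: 0.761
finger_force: 0.0
```

{"api": "servo_tool", "payload": {
  "increments": [
    [2,0,0,0,0,0,0],
    [0,0,0,0,0,0,0]
  ]
}}

```text
t: 10.8
ee_pos: [0.5698, -0.2894, 0.1853]
ee_rot: [-0.403, 3.115, -0.001]
ft_force: [0.1, -0.3, -0.5]
grip_width: 0.593
finger_force: 0.0
```

```bash
cat > tray.py <<'E'
from snap import *
def tray(n,z=.089):
    s,f=snap(n);g=f
    cv2.imwrite(f"pics/{n}.png",look("",z,"",(.37,.69),(-.44,-.16),f,s,1800)[:,:,::-1])
E
python3 - <<'E'
from tray import *
tray("w6")
go(.4158,-.2672,.10,172)
E
```

```text
t 10.8 pos [ 0.5698 -0.2894  0.1853] yaw -165.26 tilt [-0.0007 -0.0007] w 55.2 ff 0.0 F [ 0.1 -0.3 -0.5]
turn [0.01, -0.01, 4.55] shift [15.48, 0.02, 8.37]
```

View pics/w6.png

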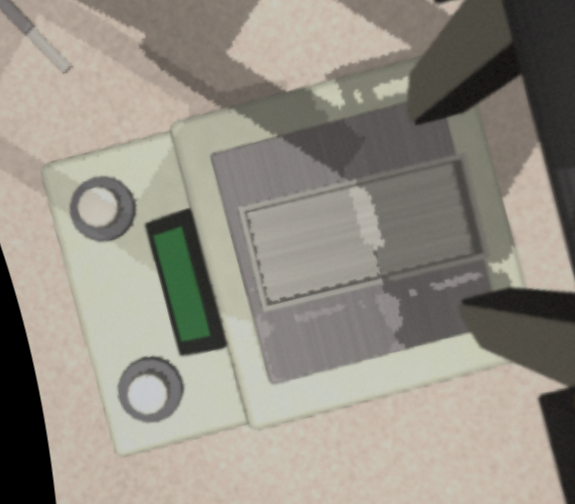

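```bash
python3 plan.py .4158 -.2672 .05 194.7
```

```text
t 10.85 pos [ 0.569  -0.2889  0.1837] yaw -165.26 tilt [0.0011 0.0011] w 51.4 ff 0.0 F [ 0.5  0.1 -0.5]
turn [0.01, -0.01, 0.01] shift [14.27, 5.99, 13.37]
```

{"api": "servo_tool", "payload": {
  "increments": [
    [0,3.6,1.5,0,0,0,0],
    [0,3.6,1.5,0,0,0,0],
    [0,3.6,1.5,0,0,0,0],
    [0,3.5,1.5,1.5,0,0,0],
    [0,0,0,4,0,0,0],
    [0,0,0,4,0,0,0],
    [0,0,0,3.5,0,0,0],
    [0,0,0,0,0,0,0]
  ]
}}

```text
t: 11.65
ee_pos: [0.4108, -0.2636, 0.0477]
ee_rot: [0.401, -3.107, -0.015]
ft_force: [-0.6, 0.8, -0.6]
grip_width: 0.007
finger_force: 0.0
```

```bash
python3 plan.py .4158 -.2672 .014 194.7
```

```text
t 11.65 pos [ 0.4108 -0.2636  0.0477] yaw -165.27 tilt [0.0077 0.0105] w 0.7 ff 0.0 F [-0.6  0.8 -0.6]
turn [0.12, -0.09, 0.0] shift [-0.39, -0.48, 3.37]
```

{"api": "servo_tool", "payload": {
  "increments": [
    [0,0,0,0,0,0,0],
    [0,0,0,1,0,0,0],
    [0,0,0,1,0,0,0],
    [0,0,0,0,0,0,0],
    [0,0,0,0,0,0,0]
  ]
}}

```text
t: 12.15
ee_pos: [0.4161, -0.2677, 0.0351]
ee_rot: [-0.403, 3.116, -0.0]
ft_force: [-0.4, -0.3, -0.9]
grip_width: 0.004
finger_force: 0.0
```

```bash
python3 plan.py .4158 -.2672 .014 194.7
```

```text
t 12.15 pos [ 0.4161 -0.2677  0.0351] yaw -165.26 tilt [-0. -0.] w 0.3 ff 0.0 F [-0.4 -0.3 -0.9]
turn [-0.0, 0.0, 0.01] shift [0.02, 0.05, 2.11]
```

{"api": "servo_tool", "payload": {
  "increments": [
    [0,0,0,1.2,0,0,0],
    [0,0,0,0.5,0,0,0],
    [0,0,0,0.3,0,0,0],
    [0,0,0,0.1,0,0,0],
    [0,0,0,0,0,0,0],
    [0,0,0,0,0,0,0]
  ]
}}

```text
t: 12.75
ee_pos: [0.416, -0.2677, 0.0142]
ee_rot: [0.403, -3.116, -0.0]
ft_force: [-0.7, 0.9, 3.5]
grip_width: 0.005
finger_force: 1.8
```

{"api": "servo_tool", "payload": {
  "increments": [
    [0,0,0,0.1,0,0,0],
    [0,0,0,0.05,0,0,0],
    [0,0,0,0,0,0,0],
    [0,0,0,0,0,0,0]
  ]
}}

```text
t: 13.15
ee_pos: [0.4161, -0.2677, 0.0135]
ee_rot: [0.403, -3.116, 0.0]
ft_force: [-4.9, 4.5, 13.2]
grip_width: 0.005
finger_force: 6.6
```

{"api": "servo_tool", "payload": {
  "increments": [
    [0,0,0,-1,0,0,0],
    [0,0,0,-4,0,0,0],
    [2,0,0,-4.5,0,0,0],
    [4,0,0,-4.5,0,0,0],
    [6,0,0,-4.5,0,0,1.6],
    [6,0,0,-3,0,0,1.6],
    [6,0,0,0,0,0,1.6],
    [6,0,0,0,0,0,1.6]
  ]
}}

```text
t: 13.95
ee_pos: [0.4167, -0.2682, 0.2293]
ee_rot: [0.48, 3.102, -0.002]
ft_force: [0.6, 0.4, -0.4]
grip_width: 0.477
finger_force: 0.0
```

{"api": "servo_tool", "payload": {
  "increments": [
    [6,0,0,0,0,0,1.6],
    [6,0,0,0,0,0,1.6],
    [6,0,0,0,0,0,1.6],
    [6,0,0,0,0,0,1.6],
    [6,0,0,0,0,0,1.6],
    [6,0,0,0,0,0,1.6],
    [6,0,0,0,0,0,1.6],
    [6,0,0,0,0,0,1.6]
  ]
}}

```text
t: 14.75
ee_pos: [0.4159, -0.2676, 0.2274]
ee_rot: [-2.053, -2.378, 0.0]
ft_force: [0.4, -0.0, 0.7]
grip_width: 0.647
finger_force: 0.0
```

```bash
python3 plan.py .527 .20 .22 90
```

```text
t 14.75 pos [ 0.4159 -0.2676  0.2274] yaw 98.4 tilt [ 0.0001 -0.0001] w 60.2 ff 0.0 F [ 0.4 -0.   0.7]
turn [-0.0, -0.0, 1.68] shift [46.76, 11.11, 0.74]
```

{"api": "servo_tool", "payload": {
  "increments": [
    [6,0,0,0,0,0,1.65],
    [6,4.2,1,0,0,0,0],
    [6,4.2,1,0,0,0,0],
    [6,4.2,1,0,0,0,0],
    [6,4.2,1,0,0,0,0],
    [6,4.2,1,0,0,0,0],
    [6,4.2,1,0,0,0,0],
    [6,4.2,1,0,0,0,0]
  ]
}}

```text
t: 15.55
ee_pos: [0.4835, 0.0287, 0.2276]
ee_rot: [2.212, 2.231, 0.0]
ft_force: [0.7, -1.3, 0.3]
grip_width: 0.643
finger_force: 0.0
```

{"api": "servo_tool", "payload": {
  "increments": [
    [6,4.2,1,0.2,0,0,0],
    [6,4.2,1,0.2,0,0,0],
    [6,4.2,1,0.2,0,0,0],
    [6,4.2,1,0,0,0,0],
    [6,0,0,0,0,0,0.02],
    [6,0,0,0,0,0,0]
  ]
}}

```text
t: 16.15
ee_pos: [0.5217, 0.196, 0.221]
ee_rot: [-2.211, -2.231, 0.002]
ft_force: [0.2, -0.2, -0.1]
grip_width: 0.643
finger_force: 0.0
```

```bash
python3 - <<'E'
from snap import *
s,f=snap("w7")
a=look("",.032,"",(.42,.64),(.13,.45),f,s,1800)
cv2.imwrite("pics/w7.png",a[:,:,::-1])
E
```

```text
t 16.15 pos [0.5217 0.196  0.221 ] yaw 90.51 tilt [-0.0006 -0.001 ] w 59.8 ff 0.0 F [ 0.2 -0.2 -0.1]
```

View pics/w7.png

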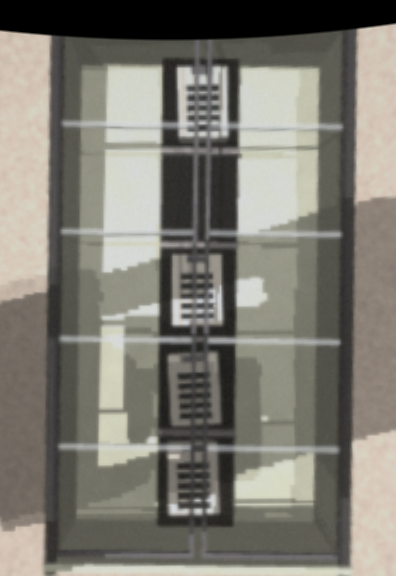

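```bash
python3 plan.py .527 .183 .06 88.5
```

```text
t 16.2 pos [0.5218 0.1951 0.2212] yaw 90.43 tilt [-0.0007 -0.0007] w 60.2 ff 0.0 F [-0.1  0.4 -0.1]
turn [-0.01, 0.01, 0.39] shift [-1.19, 0.55, 16.12]
```

{"api": "servo_tool", "payload": {
  "increments": [
    [5,-0.6,0.25,3,0,0,0.38],
    [5,-0.6,0.25,4,0,0,0],
    [5,0,0,4,0,0,0],
    [5,0,0,3,0,0,0],
    [5,0,0,2,0,0,0],
    [5,0,0,0,0,0,0],
    [5,0,0,0,0,0,0]
  ]
}}

```text
t: 16.9
ee_pos: [0.5272, 0.1821, 0.0621]
ee_rot: [2.252, 2.19, -0.0]
ft_force: [-0.4, 0.2, 0.1]
grip_width: 0.538
finger_force: 0.0
```

```bash
python3 plan.py .527 .183 -.014 88.5
```

```text
t 16.9 pos [0.5272 0.1821 0.0621] yaw 88.4 tilt [-0.0001  0.0001] w 50.1 ff 0.0 F [-0.4  0.2  0.1]
turn [0.0, 0.0, -0.02] shift [0.08, -0.02, 7.61]
```

{"api": "servo_tool", "payload": {
  "increments": [
    [5,0.1,0,1.5,0,0,0],
    [5,0,0,1.5,0,0,0],
    [5,0,0,1.5,0,0,0],
    [5,0,0,1.5,0,0,0],
    [5,0,0,1,0,0,0],
    [5,0,0,0.5,0,0,0],
    [5,0,0,0,0,0,0],
    [5,0,0,0,0,0,0]
  ]
}}

```text
t: 17.7
ee_pos: [0.5269, 0.1842, -0.0137]
ee_rot: [-2.25, -2.192, 0.001]
ft_force: [0.2, -0.9, 0.3]
grip_width: 0.536
finger_force: 1.0
```

{"api": "servo_tool", "payload": {
  "increments": [
    [2,0,0,0,0,0,0],
    [2,0,0,0,0,0,0],
    [2,0,0,0,0,0,0],
    [2,0,0,0,0,0,0],
    [2,0,0,0,0,0,0]
  ]
}}

```text
t: 18.2
ee_pos: [0.5276, 0.1844, -0.0129]
ee_rot: [2.25, 2.192, 0.002]
ft_force: [-0.0, -0.0, 6.0]
grip_width: 0.296
finger_force: 30.7
```

{"api": "servo_tool", "payload": {
  "increments": [
    [2,0,0,-1,0,0,0],
    [2,0,0,-2,0,0,0],
    [2,0,0,-3,0,0,0],
    [2,0,0,-4,0,0,0],
    [2,0,0,-4,0,0,0],
    [2,0,0,-2,0,0,-1.08],
    [2,0,0,0,0,0,-1.08],
    [2,0,0,0,0,0,-1.08]
  ]
}}

```text
t: 19.0
ee_pos: [0.5275, 0.1844, 0.1481]
ee_rot: [1.914, 2.49, 0.003]
ft_force: [-0.0, -0.3, -0.8]
grip_width: 0.296
finger_force: 29.9
```

```bash
python3 - <<'E'
from snap import *
s,f=snap("w8")
go(.571,-.290,.13,104.7)
a=f["image"][200:420,180:380]
im=np.zeros((440,760,3),np.uint8);im[:,:400]=cv2.resize(a,(400,440));c=arm.grab_frame("scene")["image"][230:380,280:430];im[:360,400:]=cv2.resize(c,(360,360))
cv2.imwrite("pics/w8.png",im[:,:,::-1])
E
```

```text
t 19.0 pos [0.5275 0.1844 0.1481] yaw 104.91 tilt [-0.     0.002] w 27.5 ff 29.9 F [-0.  -0.3 -0.8]
turn [0.01, 0.0, 0.11] shift [-46.99, -7.78, 1.73]
```

View pics/w8.png

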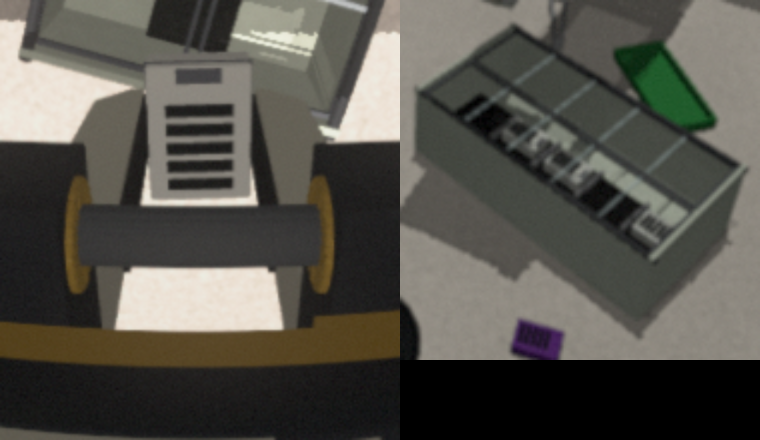

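```bash
cat > held.py <<'E'
from snap import *
def held(n,zt=-.0449):
    try: s,f=pickle.load(open(n+".pkl","rb"))
    except FileNotFoundError: s,f=snap(n)
    d=f["depth"];v,u=np.mgrid[0:420,0:560];a=np.stack([(u-f["cx"])/f["fx"],(v-f["cy"])/f["fx"]],-1);th=np.linalg.norm(a,axis=-1)+1e-9
    r=np.concatenate([np.sin(th)[...,None]*a/th[...,None],np.cos(th)[...,None]],-1)
    Q=(r*(d/np.cos(th))[...,None])@f["T_tool_cam"][:3,:3].T+f["T_tool_cam"][:3,3]
    m=(d>0)&(abs(Q[...,1])<.009)&(abs(Q[...,2]-zt)<.006)
    q=Q[m];x=np.percentile(q[:,0],[.5,99.5]);print("held x range",x.round(4),"mid",x.mean().round(4),"z",np.median(q[:,2]).round(4),"n",len(q))
if __name__=="__main__": held(sys.argv[1])
E
python3 held.py w8
```

```text
held x range [-0.0206  0.0193] mid -0.0007 z -0.0444 n 2360
```

{"api": "servo_tool", "payload": {
  "increments": [
    [2,-4,-0.65,0,0,0,0.1],
    [2,-4,-0.65,0,0,0,0],
    [2,-4,-0.65,0,0,0,0],
    [2,-4,-0.65,0,0,0,0],
    [2,-4,-0.65,0,0,0,0],
    [2,-4,-0.65,0,0,0,0],
    [2,-4,-0.65,0,0,0,0],
    [2,-4,-0.65,0,0,0,0]
  ]
}}

```text
t: 19.9
ee_pos: [0.5549, -0.1403, 0.1463]
ee_rot: [-1.934, -2.475, 0.0]
ft_force: [0.4, 0.3, -0.3]
grip_width: 0.296
finger_force: 29.9
```

{"api": "servo_tool", "payload": {
  "increments": [
    [2,-4,-0.65,0.4,0,0,0],
    [2,-4,-0.65,0.4,0,0,0],
    [2,-4,-0.65,0.4,0,0,0],
    [2,-3,-0.65,0.4,0,0,0],
    [2,0,0,0,0,0,0],
    [2,0,0,0,0,0,0],
    [2,0,0,0,0,0,0]
  ]
}}

```text
t: 20.6
ee_pos: [0.5669, -0.2895, 0.1304]
ee_rot: [-1.931, -2.478, -0.0]
ft_force: [0.7, 0.8, 0.0]
grip_width: 0.296
finger_force: 29.9
```

```bash
python3 - <<'E'
from tray import *
go(.571,-.290,.055,104.7)
s,f=snap("w9")
# tray rim location by depth: points at z~.089 in world
d=f["depth"];T=cam2world(f,s);v,u=np.mgrid[0:420,0:560];a=np.stack([(u-f["cx"])/f["fx"],(v-f["cy"])/f["fx"]],-1);th=np.linalg.norm(a,axis=-1)+1e-9
r=np.concatenate([np.sin(th)[...,None]*a/th[...,None],np.cos(th)[...,None]],-1)
W=(r*(d/np.cos(th))[...,None])@T[:3,:3].T+T[:3,3]
m=(d>0)&(W[...,2]>.0845)&(W[...,2]<.094)&(np.hypot(W[...,0]-.571,W[...,1]+.29)<.085)
P=W[m][:,:2].astype(np.float32)*1000;print(len(P),cv2.minAreaRect(P))
E
python3 held.py w9
```

```text
turn [-0.0, -0.01, -0.11] shift [-0.15, 0.39, 7.54]
t 20.6 pos [ 0.5669 -0.2895  0.1304] yaw 104.15 tilt [ 0.0007 -0.0002] w 27.5 ff 29.9 F [0.7 0.8 0. ]
1666 ((572.0341796875, -288.54498291015625), (130.88967895507812, 60.692604064941406), 13.595341682434082)
held x range [-0.0206  0.0193] mid -0.0007 z -0.0444 n 2364
```

{"api": "servo_tool", "payload": {
  "increments": [
    [2,0,0.5,2,0,0,0],
    [2,0,0,2,0,0,0],
    [2,0,0,2,0,0,0],
    [2,0,0,1.3,0,0,0],
    [2,0,0,0.7,0,0,0],
    [2,0,0,0,0,0,0],
    [2,0,0,0,0,0,0],
    [2,0,0,0.2,0,0,0]
  ]
}}

```text
t: 21.45
ee_pos: [0.5728, -0.29, 0.0501]
ee_rot: [1.929, 2.477, 0.0]
ft_force: [0.3, -0.8, -0.1]
grip_width: 0.295
finger_force: 29.9
```

{"api": "servo_tool", "payload": {
  "increments": [
    [2,0,0,0.2,0,0,0],
    [2,0,0,0.1,0,0,0],
    [2,0,0,0,0,0,0],
    [2,0,0,0,0,0,0]
  ]
}}

```text
t: 21.85
ee_pos: [0.572, -0.2895, 0.0458]
ee_rot: [1.93, 2.478, 0.0]
ft_force: [0.1, -0.4, 1.0]
grip_width: 0.299
finger_force: 29.9
```

{"api": "servo_tool", "payload": {
  "increments": [
    [2,0,0,0.05,0,0,0],
    [2,0,0,0,0,0,0],
    [3.2,0,0,0,0,0,0],
    [5,0,0,0,0,0,0],
    [5,0,0,0,0,0,0],
    [5,0,0,0,0,0,0]
  ]
}}

```text
t: 22.45
ee_pos: [0.5716, -0.2892, 0.0446]
ee_rot: [-1.93, -2.478, 0.0]
ft_force: [0.1, 0.5, 0.2]
grip_width: 0.525
finger_force: 0.0
```

{"api": "servo_tool", "payload": {
  "increments": [
    [5,0,0,-1,0,0,0],
    [5,0,0,-2,0,0,0],
    [5,0,0,-3,0,0,0],
    [5,0,0,-4,0,0,0],
    [5,0,0,-2,0,0,0],
    [5,0,0,0,0,0,0],
    [5,0,0,0,0,0,0]
  ]
}}

```text
t: 23.15
ee_pos: [0.572, -0.2895, 0.1654]
ee_rot: [1.929, 2.478, 0.0]
ft_force: [-0.5, -0.2, -0.9]
grip_width: 0.536
finger_force: 0.0
```

```bash
cat > pile.py <<'E'
from snap import *
def pts(f,s):
    d=f["depth"];T=cam2world(f,s);v,u=np.mgrid[0:420,0:560];a=np.stack([(u-f["cx"])/f["fx"],(v-f["cy"])/f["fx"]],-1);th=np.linalg.norm(a,axis=-1)+1e-9
    r=np.concatenate([np.sin(th)[...,None]*a/th[...,None],np.cos(th)[...,None]],-1)
    return (r*(d/np.cos(th))[...,None])@T[:3,:3].T+T[:3,3]
def rect(W,lo,hi,rad,c=(.571,-.29)):
    m=(W[...,2]>lo)&(W[...,2]<hi)&(np.hypot(W[...,0]-c[0],W[...,1]-c[1])<rad);P=W[m]
    if len(P)<20: print("none",lo);return
    r=cv2.minAreaRect(P[:,:2].astype(np.float32)*1000);print("z",lo,"n",len(P),np.round(r[0],1),np.round(r[1],1),round(r[2],1),"zmed",np.median(P[:,2]).round(4))
if __name__=="__main__":
    k=int(sys.argv[2]);s,f=snap(sys.argv[1]);W=pts(f,s)
    rect(W,.0845,.094 if k>1 else .0875,.085);rect(W,.078+.012*k-.003,.078+.012*k+.004,.04)
E
python3 pile.py w10 1
```

```text
t 23.15 pos [ 0.572  -0.2895  0.1654] yaw 104.19 tilt [-0.0008  0.0007] w 49.9 ff 0.0 F [-0.5 -0.2 -0.9]
z 0.0845 n 372 [ 571.9 -288.7] [129.8  60.8] 13.5 zmed 0.0864
z 0.087 n 1883 [ 570.5 -289.1] [60.3 60.6] 14.1 zmed 0.0895
```

```bash
python3 plan.py .5275 .2344 .08 88.5
```

```text
t 23.2 pos [ 0.5712 -0.289   0.1639] yaw 104.19 tilt [ 0.001 -0.001] w 50.0 ff 0.0 F [-0.2 -0.  -0.7]
turn [-0.01, -0.01, 3.14] shift [52.21, -5.74, 8.39]
```

{"api": "servo_tool", "payload": {
  "increments": [
    [5,0,0,0,0,0,1.57],
    [5,0,0,0,0,0,1.57],
    [5,4.3,-0.48,0,0,0,0],
    [5,4.3,-0.48,0,0,0,0],
    [5,4.3,-0.48,0,0,0,0],
    [5,4.3,-0.48,0,0,0,0],
    [5,4.3,-0.48,0,0,0,0],
    [5,4.3,-0.48,0,0,0,0]
  ]
}}

```text
t: 24.0
ee_pos: [0.548, -0.0288, 0.1626]
ee_rot: [-2.249, -2.19, 0.003]
ft_force: [1.3, 0.7, 0.8]
grip_width: 0.535
finger_force: 0.0
```

{"api": "servo_tool", "payload": {
  "increments": [
    [5,4.3,-0.48,0,0,0,0],
    [5,4.3,-0.48,0,0,0,0],
    [5,4.3,-0.48,0,0,0,0],
    [5,4.5,-0.48,2,0,0,0],
    [5,4.5,-0.48,3,0,0,0],
    [5,4.5,-0.48,3,0,0,0],
    [5,0,0,0,0,0,0],
    [5,0,0,0,0,0,0]
  ]
}}

```text
t: 24.8
ee_pos: [0.5261, 0.227, 0.0866]
ee_rot: [-2.246, -2.193, 0.008]
ft_force: [0.3, -0.2, 1.2]
grip_width: 0.54
finger_force: 0.0
```

```bash
python3 plan.py .5275 .2344 -.014 88.5
```

```text
t 24.8 pos [0.5261 0.227  0.0866] yaw 88.62 tilt [-0.0021 -0.0051] w 50.3 ff 0.0 F [ 0.3 -0.2  1.2]
turn [-0.06, 0.02, 0.02] shift [0.74, 0.12, 10.06]
```

{"api": "servo_tool", "payload": {
  "increments": [
    [5,0.5,0.1,2,0,0,0],
    [5,0,0,0,0,0,0],
    [5,0,0,0,0,0,0]
  ]
}}

```text
t: 25.1
ee_pos: [0.5296, 0.2306, 0.0698]
ee_rot: [-2.252, -2.19, 0.002]
ft_force: [0.7, 0.1, -0.3]
grip_width: 0.54
finger_force: 0.0
```

```bash
python3 plan.py .5275 .2344 -.014 88.5
```

```text
t 25.1 pos [0.5296 0.2306 0.0698] yaw 88.41 tilt [-0.0006 -0.0008] w 50.2 ff 0.0 F [ 0.7  0.1 -0.3]
turn [-0.01, 0.01, -0.02] shift [0.38, -0.22, 8.38]
```

{"api": "servo_tool", "payload": {
  "increments": [
    [5,0.3,-0.2,1.5,0,0,0],
    [5,0,0,1.5,0,0,0],
    [5,0,0,1.5,0,0,0],
    [5,0,0,1.5,0,0,0],
    [5,0,0,1.5,0,0,0],
    [5,0,0,0.8,0,0,0],
    [5,0,0,0,0,0,0],
    [5,0,0,0,0,0,0]
  ]
}}

```text
t: 25.9
ee_pos: [0.5274, 0.2347, -0.0137]
ee_rot: [-2.25, -2.192, 0.001]
ft_force: [-0.1, 0.3, -0.4]
grip_width: 0.538
finger_force: 1.0
```

{"api": "servo_tool", "payload": {
  "increments": [
    [2,0,0,0,0,0,0],
    [2,0,0,0,0,0,0],
    [2,0,0,0,0,0,0],
    [2,0,0,0,0,0,0],
    [2,0,0,0,0,0,0]
  ]
}}

```text
t: 26.4
ee_pos: [0.5284, 0.2352, -0.0125]
ee_rot: [2.25, 2.192, 0.002]
ft_force: [-0.0, -0.2, 6.4]
grip_width: 0.298
finger_force: 30.4
```

{"api": "servo_tool", "payload": {
  "increments": [
    [2,0,0,-1,0,0,0],
    [2,0,0,-2,0,0,0],
    [2,0,0,-3,0,0,0],
    [2,0,0,-4,0,0,0],
    [2,0,0,-4,0,0,0],
    [2,0,0,-2,0,0,-1.03],
    [2,0,0,0,0,0,-1.03],
    [2,0,0,0,0,0,-1.03]
  ]
}}

```text
t: 27.2
ee_pos: [0.5283, 0.2351, 0.1485]
ee_rot: [1.93, 2.477, 0.003]
ft_force: [-0.7, 0.5, -0.7]
grip_width: 0.297
finger_force: 29.9
```

```bash
python3 held.py w11 && python3 plan.py .572 -.2895 .13 104.2
```

```text
t 27.2 pos [0.5283 0.2351 0.1485] yaw 104.15 tilt [0.0001 0.0021] w 27.7 ff 29.9 F [-0.7  0.5 -0.7]
held x range [-0.0219  0.0181] mid -0.0019 z -0.044 n 2323
t 27.25 pos [0.5278 0.2349 0.1477] yaw 104.46 tilt [0.0001 0.0008] w 27.7 ff 29.9 F [-0.2 -0.1 -0.7]
turn [0.01, -0.0, 0.05] shift [-51.93, -8.58, 1.77]
```

{"api": "servo_tool", "payload": {
  "increments": [
    [2,-4,-0.66,0,0,0,0],
    [2,-4,-0.66,0,0,0,0],
    [2,-4,-0.66,0,0,0,0],
    [2,-4,-0.66,0,0,0,0],
    [2,-4,-0.66,0,0,0,0],
    [2,-4,-0.66,0,0,0,0],
    [2,-4,-0.66,0,0,0,0],
    [2,-4,-0.66,0,0,0,0]
  ]
}}

```text
t: 28.05
ee_pos: [0.5531, -0.09, 0.1468]
ee_rot: [-1.938, -2.472, 0.0]
ft_force: [0.4, -0.3, 0.2]
grip_width: 0.295
finger_force: 29.9
```

{"api": "servo_tool", "payload": {
  "increments": [
    [2,-4,-0.66,0.3,0,0,0],
    [2,-4,-0.66,0.3,0,0,0],
    [2,-4,-0.66,0.3,0,0,0],
    [2,-4,-0.66,0.3,0,0,0],
    [2,-3.5,-0.66,0.3,0,0,0],
    [2,0,0,0,0,0,0],
    [2,0,0,0,0,0,0]
  ]
}}

```text
t: 28.75
ee_pos: [0.5678, -0.2859, 0.1311]
ee_rot: [-1.938, -2.47, -0.0]
ft_force: [0.2, 0.1, -0.4]
grip_width: 0.292
finger_force: 29.9
```

```bash
python3 pile.py w12 1; python3 plan.py .5717 -.2883 .0575 104.2
```

```text
t 28.75 pos [ 0.5678 -0.2859  0.1311] yaw 103.76 tilt [ 0.0013 -0.0009] w 27.1 ff 29.9 F [ 0.2  0.1 -0.4]
z 0.0845 n 406 [ 572.  -288.6] [130.6  60.9] 13.6 zmed 0.0864
z 0.087 n 1240 [ 567.4 -275.5] [55.5 33. ] 13.7 zmed 0.0895
t 28.8 pos [ 0.5682 -0.285   0.1314] yaw 103.85 tilt [ 0.0011 -0.0005] w 27.4 ff 29.9 F [-0.5 -0.3 -0.3]
turn [-0.01, -0.01, -0.07] shift [-0.41, 0.26, 7.39]
```

Tray unmoved. Lower onto the pile.

{"api": "servo_tool", "payload": {
  "increments": [
    [2,-0.35,0.3,2,0,0,-0.07],
    [2,0,0,2,0,0,0],
    [2,0,0,1.5,0,0,0],
    [2,0,0,0.9,0,0,0],
    [2,0,0,0.4,0,0,0],
    [2,0,0,0,0,0,0],
    [2,0,0,0,0,0,0]
  ]
}}

```text
t: 29.5
ee_pos: [0.5728, -0.2885, 0.0647]
ee_rot: [1.927, 2.479, 0.0]
ft_force: [-0.1, 0.2, -0.3]
grip_width: 0.298
finger_force: 29.9
```

```bash
python3 plan.py .5717 -.2883 .0573 104.2
```

```text
t 29.5 pos [ 0.5728 -0.2885  0.0647] yaw 104.29 tilt [-0.0009  0.0009] w 27.7 ff 29.9 F [-0.1  0.2 -0.3]
turn [0.01, 0.01, 0.02] shift [0.04, -0.1, 0.74]
```

{"api": "servo_tool", "payload": {
  "increments": [
    [2,0.05,-0.05,0.4,0,0,0],
    [2,0,0,0.2,0,0,0],
    [2,0,0,0.1,0,0,0],
    [2,0,0,0,0,0,0],
    [2,0,0,0,0,0,0]
  ]
}}

```text
t: 30.0
ee_pos: [0.5723, -0.2882, 0.0582]
ee_rot: [1.927, 2.479, 0.001]
ft_force: [-2.6, 1.3, 8.0]
grip_width: 0.295
finger_force: 29.9
```

{"api": "servo_tool", "payload": {
  "increments": [
    [2,0,0,-0.05,0,0,0],
    [3.2,0,0,0,0,0,0],
    [5,0,0,0,0,0,0],
    [5,0,0,0,0,0,0],
    [5,0,0,-1,0,0,0],
    [5,0,0,-3,0,0,0],
    [5,0,0,-4,0,0,0],
    [5,0,0,-3,0,0,0]
  ]
}}

```text
t: 30.8
ee_pos: [0.5721, -0.2882, 0.1702]
ee_rot: [1.927, 2.479, 0.0]
ft_force: [0.1, -0.4, -0.1]
grip_width: 0.537
finger_force: 0.0
```

{"api": "servo_tool", "payload": {
  "increments": [
    [5,0,0,0,0,0,0],
    [5,0,0,0,0,0,0]
  ]
}}

```text
t: 31.0
ee_pos: [0.5724, -0.2883, 0.1689]
ee_rot: [1.926, 2.478, 0.0]
ft_force: [-0.5, 0.2, -0.9]
grip_width: 0.537
finger_force: 0.0
```

```bash
python3 pile.py w13 2; python3 plan.py .529 .289 .08 88.5
```

```text
t 31.0 pos [ 0.5724 -0.2883  0.1689] yaw 104.29 tilt [-0.002   0.0019] w 49.9 ff 0.0 F [-0.5  0.2 -0.9]
z 0.0845 n 1749 [ 572.3 -288.6] [131.   61.2] 13.5 zmed 0.0885
z 0.099 n 1467 [ 573.3 -289.9] [28.4 40.6] 15.8 zmed 0.1018
t 31.05 pos [ 0.5715 -0.2878  0.167 ] yaw 104.28 tilt [ 0.0001 -0.0001] w 50.4 ff 0.0 F [-0.6 -0.8 -0.3]
turn [-0.0, -0.0, 3.16] shift [57.55, -5.76, 8.7]
```

{"api": "servo_tool", "payload": {
  "increments": [
    [5,0,0,0,0,0,1.58],
    [5,0,0,0,0,0,1.58],
    [5,4.1,-0.41,0,0,0,0],
    [5,4.1,-0.41,0,0,0,0],
    [5,4.1,-0.41,0,0,0,0],
    [5,4.1,-0.41,0,0,0,0],
    [5,4.1,-0.41,0,0,0,0],
    [5,4.1,-0.41,0,0,0,0]
  ]
}}

```text
t: 31.85
ee_pos: [0.5519, -0.0396, 0.1651]
ee_rot: [-2.249, -2.19, 0.003]
ft_force: [0.6, -0.7, -0.2]
grip_width: 0.538
finger_force: 0.0
```

{"api": "servo_tool", "payload": {
  "increments": [
    [5,4.1,-0.41,0,0,0,0],
    [5,4.1,-0.41,0,0,0,0],
    [5,4.1,-0.41,0,0,0,0],
    [5,4.1,-0.41,0,0,0,0],
    [5,4.1,-0.41,0,0,0,0],
    [5,4.1,-0.41,0,0,0,0],
    [5,4.1,-0.41,2,0,0,0],
    [5,4.1,-0.41,3,0,0,0]
  ]
}}

```text
t: 32.65
ee_pos: [0.5296, 0.2886, 0.1176]
ee_rot: [2.25, 2.192, 0.002]
ft_force: [0.1, -0.4, -0.3]
grip_width: 0.539
finger_force: 0.0
```

{"api": "servo_tool", "payload": {
  "increments": [
    [5,0,0,3,0,0,0],
    [5,0,0,0,0,0,0],
    [5,0,0,0,0,0,0],
    [5,0,0,0,0,0,0]
  ]
}}

```text
t: 33.05
ee_pos: [0.5305, 0.2861, 0.0893]
ee_rot: [2.251, 2.19, 0.002]
ft_force: [-0.5, 0.2, 0.5]
grip_width: 0.54
finger_force: 0.0
```

```bash
python3 plan.py .529 .2895 -.014 88.5
```

```text
t 33.05 pos [0.5305 0.2861 0.0893] yaw 88.42 tilt [0.0006 0.0015] w 50.2 ff 0.0 F [-0.5  0.2  0.5]
turn [0.02, -0.01, -0.02] shift [0.33, -0.16, 10.33]
```

{"api": "servo_tool", "payload": {
  "increments": [
    [5,0.2,-0.15,2,0,0,0],
    [5,0,0,2,0,0,0],
    [5,0,0,1.5,0,0,0],
    [5,0,0,1.5,0,0,0],
    [5,0,0,1.5,0,0,0],
    [5,0,0,1.2,0,0,0],
    [5,0,0,0.5,0,0,0],
    [5,0,0,0,0,0,0]
  ]
}}

```text
t: 33.85
ee_pos: [0.5272, 0.2883, -0.0154]
ee_rot: [-2.25, -2.191, 0.003]
ft_force: [-0.4, 0.6, 0.8]
grip_width: 0.534
finger_force: 1.0
```

{"api": "servo_tool", "payload": {
  "increments": [
    [5,0,0,0,0,0,0],
    [2,0,0,0,0,0,0],
    [2,0,0,0,0,0,0],
    [2,0,0,0,0,0,0],
    [2,0,0,0,0,0,0],
    [2,0,0,0,0,0,0]
  ]
}}

```text
t: 34.45
ee_pos: [0.5286, 0.289, -0.0135]
ee_rot: [2.25, 2.192, 0.002]
ft_force: [0.4, -0.7, 5.7]
grip_width: 0.296
finger_force: 30.8
```

{"api": "servo_tool", "payload": {
  "increments": [
    [2,0,0,-1,0,0,0],
    [2,0,0,-2,0,0,0],
    [2,0,0,-3,0,0,0],
    [2,0,0,-4,0,0,0],
    [2,0,0,-4,0,0,0],
    [2,0,0,-2,0,0,-1.03],
    [2,0,0,0,0,0,-1.03],
    [2,0,0,0,0,0,-1.05]
  ]
}}

```text
t: 35.25
ee_pos: [0.5285, 0.2889, 0.1475]
ee_rot: [1.928, 2.479, 0.003]
ft_force: [-0.0, 0.8, -1.0]
grip_width: 0.298
finger_force: 29.8
```

```bash
python3 held.py w14 && python3 plan.py .572 -.289 .14 104.4
```

```text
t 35.25 pos [0.5285 0.2889 0.1475] yaw 104.25 tilt [0.0003 0.002 ] w 27.7 ff 29.8 F [-0.   0.8 -1. ]
held x range [-0.0194  0.0205] mid 0.0005 z -0.0454 n 2412
t 35.3 pos [0.528  0.2887 0.1466] yaw 104.57 tilt [0.0001 0.0005] w 28.1 ff 29.8 F [-0.2 -0.3 -0.6]
turn [0.01, -0.0, 0.03] shift [-57.04, -10.11, 0.66]
```

{"api": "servo_tool", "payload": {
  "increments": [
    [2,-4.07,-0.7,0,0,0,0],
    [2,-4.07,-0.7,0,0,0,0],
    [2,-4.07,-0.7,0,0,0,0],
    [2,-4.07,-0.7,0,0,0,0],
    [2,-4.07,-0.7,0,0,0,0],
    [2,-4.07,-0.7,0,0,0,0],
    [2,-4.07,-0.7,0,0,0,0],
    [2,-4.07,-0.7,0,0,0,0]
  ]
}}

```text
t: 36.1
ee_pos: [0.5521, -0.0424, 0.1458]
ee_rot: [-1.936, -2.474, 0.0]
ft_force: [0.7, 0.3, -0.6]
grip_width: 0.298
finger_force: 29.8
```

{"api": "servo_tool", "payload": {
  "increments": [
    [2,-4.07,-0.7,0,0,0,0],
    [2,-4.07,-0.7,0,0,0,0],
    [2,-4.07,-0.7,0,0,0,0],
    [2,-4.07,-0.7,0,0,0,0],
    [2,-4.07,-0.7,0,0,0,0],
    [2,-4.07,-0.7,0,0,0,0],
    [2,0,0,0,0,0,0],
    [2,0,0,0,0,0,0]
  ]
}}

```text
t: 36.9
ee_pos: [0.5705, -0.2885, 0.1452]
ee_rot: [-1.937, -2.472, -0.0]
ft_force: [-0.0, 0.5, -1.0]
grip_width: 0.299
finger_force: 29.8
```

```bash
python3 pile.py w15 2; python3 plan.py .5727 -.2904 .0705 104.5
```

```text
t 36.9 pos [ 0.5705 -0.2885  0.1452] yaw 103.84 tilt [ 0.0012 -0.0009] w 27.8 ff 29.8 F [-0.   0.5 -1. ]
z 0.0845 n 1674 [ 571.8 -288.5] [130.7  60.7] 13.4 zmed 0.0885
z 0.099 n 992 [ 570.9 -281.2] [28.3 22.3] 15.7 zmed 0.1018
t 36.95 pos [ 0.5708 -0.2875  0.1453] yaw 103.94 tilt [ 0.0012 -0.0006] w 27.6 ff 29.8 F [ 0.5 -0.4 -1.3]
turn [-0.01, -0.01, -0.11] shift [-0.33, 0.11, 7.48]
```

{"api": "servo_tool", "payload": {
  "increments": [
    [2,-0.3,0.1,2,0,0,-0.1],
    [2,0,0,2,0,0,0],
    [2,0,0,1.5,0,0,0],
    [2,0,0,0.9,0,0,0],
    [2,0,0,0.4,0,0,0],
    [2,0,0,0,0,0,0],
    [2,0,0,0,0,0,0]
  ]
}}

```text
t: 37.65
ee_pos: [0.5734, -0.2907, 0.0788]
ee_rot: [1.922, 2.484, 0.0]
ft_force: [-0.3, -0.2, 0.4]
grip_width: 0.296
finger_force: 29.8
```

```bash
python3 plan.py .5727 -.2904 .0690 104.5
```

```text
t 37.65 pos [ 0.5734 -0.2907  0.0788] yaw 104.54 tilt [-0.0009  0.0009] w 27.5 ff 29.8 F [-0.3 -0.2  0.4]
turn [0.01, 0.01, 0.01] shift [0.05, -0.06, 0.98]
```

{"api": "servo_tool", "payload": {
  "increments": [
    [2,0,0,0.4,0,0,0],
    [2,0,0,0.25,0,0,0],
    [2,0,0,0.15,0,0,0],
    [2,0,0,0.05,0,0,0],
    [2,0,0,0,0,0,0],
    [2,0,0,0,0,0,0]
  ]
}}

```text
t: 38.25
ee_pos: [0.5729, -0.2906, 0.0693]
ee_rot: [1.923, 2.485, 0.0]
ft_force: [-0.9, 0.4, -0.5]
grip_width: 0.301
finger_force: 29.8
```

{"api": "servo_tool", "payload": {
  "increments": [
    [2,0,0,0.05,0,0,0],
    [2,0,0,0,0,0,0],
    [3.2,0,0,0,0,0,0],
    [5,0,0,0,0,0,0],
    [5,0,0,0,0,0,0],
    [5,0,0,-1,0,0,0],
    [5,0,0,-3,0,0,0],
    [5,0,0,-4,0,0,0]
  ]
}}

```text
t: 39.05
ee_pos: [0.5713, -0.2896, 0.1477]
ee_rot: [-1.92, -2.481, 0.001]
ft_force: [0.7, -0.5, 0.4]
grip_width: 0.537
finger_force: 0.0
```

{"api": "servo_tool", "payload": {
  "increments": [
    [5,0,0,-2,0,0,0],
    [5,0,0,0,0,0,0],
    [5,0,0,0,0,0,0]
  ]
}}

```text
t: 39.35
ee_pos: [0.5732, -0.2908, 0.1695]
ee_rot: [1.922, 2.483, 0.0]
ft_force: [0.1, 0.5, -0.9]
grip_width: 0.539
finger_force: 0.0
```

```bash
python3 pile.py w16 3; python3 plan.py .5328 .3922 .08 88.5
```

```text
t 39.35 pos [ 0.5732 -0.2908  0.1695] yaw 104.53 tilt [-0.001  0.001] w 50.1 ff 0.0 F [ 0.1  0.5 -0.9]
z 0.0845 n 1579 [ 572.3 -288.6] [131.   61.1] 13.6 zmed 0.0885
z 0.111 n 1589 [ 573.5 -290. ] [28.3 40.5] 16.4 zmed 0.1138
t 39.4 pos [ 0.5725 -0.2903  0.168 ] yaw 104.54 tilt [ 0.0007 -0.0007] w 50.1 ff 0.0 F [-0.  -0.6 -0.2]
turn [-0.01, -0.01, 3.21] shift [68.12, -5.75, 8.8]
```

{"api": "servo_tool", "payload": {
  "increments": [
    [5,0,0,0,0,0,1.6],
    [5,0,0,0,0,0,1.6],
    [5,4.24,-0.36,0,0,0,0],
    [5,4.24,-0.36,0,0,0,0],
    [5,4.24,-0.36,0,0,0,0],
    [5,4.24,-0.36,0,0,0,0],
    [5,4.24,-0.36,0,0,0,0],
    [5,4.24,-0.36,0,0,0,0]
  ]
}}

```text
t: 40.2
ee_pos: [0.5561, -0.0339, 0.1666]
ee_rot: [-2.248, -2.191, 0.003]
ft_force: [0.8, 0.4, 0.1]
grip_width: 0.537
finger_force: 0.0
```

{"api": "servo_tool", "payload": {
  "increments": [
    [5,4.24,-0.36,0,0,0,0],
    [5,4.24,-0.36,0,0,0,0],
    [5,4.24,-0.36,0,0,0,0],
    [5,4.24,-0.36,0,0,0,0],
    [5,4.24,-0.36,0,0,0,0],
    [5,4.24,-0.36,0,0,0,0],
    [5,4.24,-0.36,0,0,0,0],
    [5,4.24,-0.36,0,0,0,0]
  ]
}}

```text
t: 41.0
ee_pos: [0.5361, 0.3054, 0.1665]
ee_rot: [-2.249, -2.192, 0.005]
ft_force: [1.3, 0.0, -1.0]
grip_width: 0.539
finger_force: 0.0
```

{"api": "servo_tool", "payload": {
  "increments": [
    [5,4.24,-0.36,2,0,0,0],
    [5,4.24,-0.36,3,0,0,0],
    [5,0,0,3,0,0,0],
    [5,0,0,0,0,0,0],
    [5,0,0,0,0,0,0],
    [5,0,0,0,0,0,0]
  ]
}}

```text
t: 41.6
ee_pos: [0.5338, 0.3869, 0.0915]
ee_rot: [2.251, 2.191, 0.002]
ft_force: [0.4, 0.2, 0.5]
grip_width: 0.539
finger_force: 0.0
```

```bash
python3 plan.py .5328 .3922 -.014 88.5
```

```text
t 41.6 pos [0.5338 0.3869 0.0915] yaw 88.47 tilt [0.0008 0.0015] w 50.1 ff 0.0 F [0.4 0.2 0.5]
turn [0.02, -0.01, -0.01] shift [0.52, -0.11, 10.55]
```

{"api": "servo_tool", "payload": {
  "increments": [
    [5,0.4,-0.1,2,0,0,0],
    [5,0,0,2,0,0,0],
    [5,0,0,1.5,0,0,0],
    [5,0,0,1.5,0,0,0],
    [5,0,0,1.5,0,0,0],
    [5,0,0,1.2,0,0,0],
    [5,0,0,0.7,0,0,0],
    [5,0,0,0,0,0,0]
  ]
}}

```text
t: 42.4
ee_pos: [0.5309, 0.3909, -0.0157]
ee_rot: [-2.249, -2.193, 0.004]
ft_force: [-0.2, -0.1, -0.3]
grip_width: 0.537
finger_force: 1.0
```

{"api": "servo_tool", "payload": {
  "increments": [
    [5,0,0,0,0,0,0],
    [2,0,0,0,0,0,0],
    [2,0,0,0,0,0,0],
    [2,0,0,0,0,0,0],
    [2,0,0,0,0,0,0],
    [2,0,0,0,0,0,0]
  ]
}}

```text
t: 43.0
ee_pos: [0.5324, 0.3919, -0.0132]
ee_rot: [2.249, 2.193, 0.002]
ft_force: [-0.3, 0.0, 5.4]
grip_width: 0.298
finger_force: 30.7
```

{"api": "servo_tool", "payload": {
  "increments": [
    [2,0,0,-1,0,0,0],
    [2,0,0,-2,0,0,0],
    [2,0,0,-3,0,0,0],
    [2,0,0,-4,0,0,0],
    [2,0,0,-4,0,0,0],
    [2,0,0,-2,0,0,-1.07],
    [2,0,0,0,0,0,-1.07],
    [2,0,0,0,0,0,-1.07]
  ]
}}

```text
t: 43.8
ee_pos: [0.5323, 0.3917, 0.1478]
ee_rot: [1.916, 2.489, 0.003]
ft_force: [-0.0, -0.1, -0.4]
grip_width: 0.295
finger_force: 29.7
```

```bash
python3 held.py w17 && python3 plan.py .5727 -.2900 .15 104.8
```

```text
t 43.8 pos [0.5323 0.3917 0.1478] yaw 104.81 tilt [0.0006 0.002 ] w 27.5 ff 29.7 F [-0.  -0.1 -0.4]
held x range [-0.0177  0.0221] mid 0.0022 z -0.0451 n 2422
t 43.85 pos [0.5318 0.3914 0.1468] yaw 105.13 tilt [0.0002 0.0005] w 27.7 ff 29.7 F [-1.  -0.1 -0.5]
turn [0.01, -0.0, 0.07] shift [-66.93, -13.46, -0.32]
```

{"api": "servo_tool", "payload": {
  "increments": [
    [2,-4.2,-0.83,0,0,0,0.07],
    [2,-4.2,-0.83,0,0,0,0],
    [2,-4.2,-0.83,0,0,0,0],
    [2,-4.2,-0.83,0,0,0,0],
    [2,-4.2,-0.83,0,0,0,0],
    [2,-4.2,-0.83,0,0,0,0],
    [2,-4.2,-0.83,0,0,0,0],
    [2,-4.2,-0.83,0,0,0,0]
  ]
}}

```text
t: 44.65
ee_pos: [0.5498, 0.0478, 0.146]
ee_rot: [-1.931, -2.477, 0.0]
ft_force: [0.3, -0.6, -0.6]
grip_width: 0.293
finger_force: 29.7
```

{"api": "servo_tool", "payload": {
  "increments": [
    [2,-4.2,-0.83,0,0,0,0],
    [2,-4.2,-0.83,0,0,0,0],
    [2,-4.2,-0.83,0,0,0,0],
    [2,-4.2,-0.83,0,0,0,0],
    [2,-4.2,-0.83,0,0,0,0],
    [2,-4.2,-0.83,0,0,0,0],
    [2,-4.2,-0.83,0,0,0,0],
    [2,-4.0,-0.83,0,0,0,0]
  ]
}}

```text
t: 45.45
ee_pos: [0.5676, -0.2924, 0.1458]
ee_rot: [-1.932, -2.477, 0.0]
ft_force: [1.1, -0.2, 0.4]
grip_width: 0.297
finger_force: 29.7
```

{"api": "servo_tool", "payload": {
  "increments": [
    [2,0,0,0,0,0,0],
    [2,0,0,0,0,0,0],
    [2,0,0,0,0,0,0]
  ]
}}

```text
t: 45.75
ee_pos: [0.568, -0.2896, 0.1457]
ee_rot: [-1.929, -2.478, -0.0]
ft_force: [1.0, 0.5, -0.2]
grip_width: 0.298
finger_force: 29.7
```

```bash
python3 pile.py w18 3; python3 plan.py .5733 -.2921 .081 105
```

```text
t 45.75 pos [ 0.568  -0.2896  0.1457] yaw 104.21 tilt [ 0.0009 -0.0003] w 27.7 ff 29.7 F [ 1.   0.5 -0.2]
z 0.0845 n 1674 [ 572.2 -288.3] [130.9  60.5] 13.7 zmed 0.0884
z 0.111 n 820 [ 570.  -278.8] [27.8 17.2] 15.9 zmed 0.1137
t 45.8 pos [ 0.5681 -0.2894  0.1459] yaw 104.26 tilt [ 0.0006 -0.0002] w 27.6 ff 29.7 F [-0.1  0.5 -0.2]
turn [-0.0, -0.01, -0.15] shift [-0.4, 0.43, 6.49]
```

{"api": "servo_tool", "payload": {
  "increments": [
    [2,-0.35,0.43,1.5,0,0,-0.15],
    [2,0,0,1.5,0,0,0],
    [2,0,0,1.2,0,0,0],
    [2,0,0,0.8,0,0,0],
    [2,0,0,0.4,0,0,0],
    [2,0,0,0,0,0,0],
    [2,0,0,0,0,0,0]
  ]
}}

```text
t: 46.5
ee_pos: [0.5734, -0.2931, 0.0924]
ee_rot: [1.913, 2.492, 0.0]
ft_force: [0.6, -0.1, 0.1]
grip_width: 0.295
finger_force: 29.7
```

```bash
python3 plan.py .5733 -.2921 .081 105
```

```text
t 46.5 pos [ 0.5734 -0.2931  0.0924] yaw 104.98 tilt [-0.0004  0.0004] w 27.4 ff 29.7 F [ 0.6 -0.1  0.1]
turn [0.01, 0.0, -0.0] shift [0.1, 0.02, 1.14]
```

{"api": "servo_tool", "payload": {
  "increments": [
    [2,0.08,0,0.5,0,0,0],
    [2,0,0,0.3,0,0,0],
    [2,0,0,0.15,0,0,0],
    [2,0,0,0.1,0,0,0],
    [2,0,0,0,0,0,0],
    [2,0,0,0,0,0,0]
  ]
}}

```text
t: 47.1
ee_pos: [0.573, -0.2922, 0.0815]
ee_rot: [1.913, 2.492, 0.0]
ft_force: [-0.4, 1.1, -1.2]
grip_width: 0.294
finger_force: 29.7
```

{"api": "servo_tool", "payload": {
  "increments": [
    [2,0,0,0.07,0,0,0],
    [2,0,0,0,0,0,0],
    [3.2,0,0,0,0,0,0],
    [5,0,0,0,0,0,0],
    [5,0,0,0,0,0,0],
    [5,0,0,-1,0,0,0],
    [5,0,0,-3,0,0,0],
    [5,0,0,-3,0,0,0]
  ]
}}

```text
t: 47.9
ee_pos: [0.5724, -0.2918, 0.1514]
ee_rot: [-1.912, -2.491, 0.0]
ft_force: [0.4, 0.0, 0.6]
grip_width: 0.537
finger_force: 0.0
```

{"api": "servo_tool", "payload": {
  "increments": [
    [5,0,0,-2,0,0,0],
    [5,0,0,0,0,0,0],
    [5,0,0,0,0,0,0]
  ]
}}

```text
t: 48.2
ee_pos: [0.5733, -0.2924, 0.1714]
ee_rot: [1.912, 2.491, 0.0]
ft_force: [-0.1, 0.1, -0.9]
grip_width: 0.537
finger_force: 0.0
```

```bash
python3 pile.py w19 4; python3 - <<'E'
from h import *
import pickle
s,f=pickle.load(open("w19.pkl","rb"))
P=onplane(f,[(0,0)],.1,s)
from plant import arm
g=arm.grab_frame("side")["image"][100:200,220:370]; c=arm.grab_frame("scene")["image"][230:380,270:430]
im=np.zeros((600,800,3),np.uint8);im[:300,:400]=cv2.resize(f["image"],(400,300));im[300:570,:400]=cv2.resize(g,(400,270));im[:375,400:]=cv2.resize(c,(400,375))
cv2.imwrite("pics/w19.png",im[:,:,::-1])
E
```

```text
t 48.2 pos [ 0.5733 -0.2924  0.1714] yaw 104.98 tilt [-0.001   0.0009] w 50.0 ff 0.0 F [-0.1  0.1 -0.9]
z 0.0845 n 1577 [ 572.1 -288.6] [131.   60.9] 13.4 zmed 0.0885
z 0.123 n 1714 [ 573.2 -290.2] [28.2 40.8] 17.5 zmed 0.1257
```

View pics/w19.png

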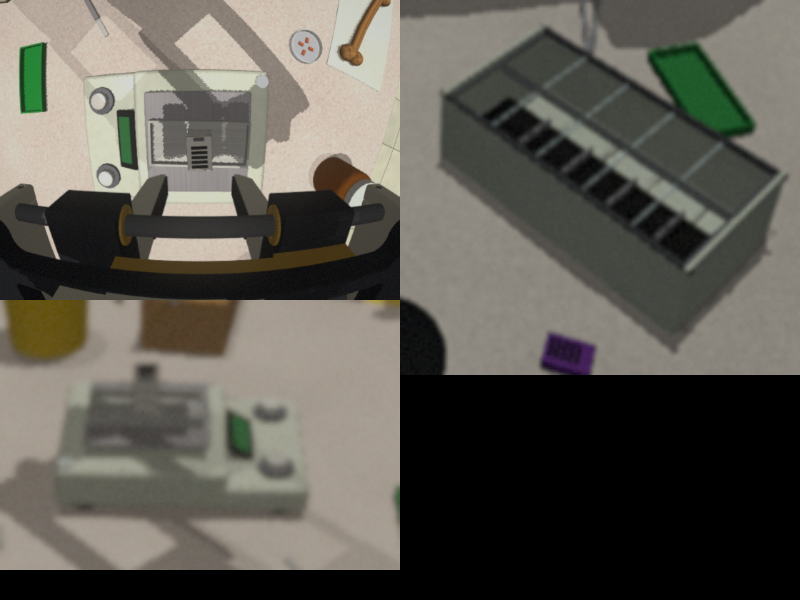

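The dispenser is empty with its flaps shut, and the pile of four is square. Now the log key.

```bash
python3 plan.py .446 -.381 .05 105
```

```text
t 48.35 pos [ 0.5721 -0.2916  0.1689] yaw 104.99 tilt [ 0.002  -0.0019] w 49.9 ff 0.0 F [-0.6  0.2 -0.9]
turn [-0.02, -0.02, -0.0] shift [-5.37, -14.49, 11.89]
```

{"api": "servo_tool", "payload": {
  "increments": [
    [3,-1.35,-3.6,0,0,0,0],
    [1,-1.35,-3.6,0,0,0,0],
    [0,-1.35,-3.6,0,0,0,0],
    [0,-1.3,-3.6,0,0,0,0],
    [0,0,0,3,0,0,0],
    [0,0,0,4,0,0,0],
    [0,0,0,4,0,0,0],
    [0,0,0,0,0,0,0]
  ]
}}

```text
t: 49.15
ee_pos: [0.443, -0.3767, 0.0528]
ee_rot: [-1.905, -2.481, -0.003]
ft_force: [-1.5, 0.6, -0.2]
grip_width: 0.007
finger_force: 0.0
```

{"api": "servo_tool", "payload": {
  "increments": [
    [0,0,0,0,0,0,0],
    [0,0,0,1,0,0,0],
    [0,0,0,0,0,0,0],
    [0,0,0,0,0,0,0]
  ]
}}

```text
t: 49.55
ee_pos: [0.4484, -0.3817, 0.0521]
ee_rot: [1.911, 2.491, -0.0]
ft_force: [0.1, 0.4, -0.5]
grip_width: 0.0
finger_force: 0.0
```

```bash
python3 plan.py .446 -.381 .0138 105
```

```text
t 49.55 pos [ 0.4484 -0.3817  0.0521] yaw 104.99 tilt [-0.0017  0.001 ] w 0.0 ff 0.0 F [ 0.1  0.4 -0.5]
turn [0.01, 0.02, -0.0] shift [0.13, -0.21, 3.83]
```

{"api": "servo_tool", "payload": {
  "increments": [
    [0,0.1,-0.15,1.5,0,0,0],
    [0,0,0,1.2,0,0,0],
    [0,0,0,0.4,0,0,0],
    [0,0,0,0.3,0,0,0],
    [0,0,0,0.3,0,0,0],
    [0,0,0,0.1,0,0,0],
    [0,0,0,0,0,0,0]
  ]
}}

```text
t: 50.25
ee_pos: [0.4457, -0.3803, 0.0136]
ee_rot: [-1.912, -2.491, -0.0]
ft_force: [-5.3, 4.3, 8.7]
grip_width: 0.004
finger_force: 4.7
```

{"api": "servo_tool", "payload": {
  "increments": [
    [0,0,0,0.05,0,0,0],
    [0,0,0,0,0,0,0],
    [0,0,0,-1,0,0,0],
    [0,0,0,-3,0,0,0],
    [0,0,0,-4,0,0,0],
    [0,0,0,-4,0,0,0],
    [0,0,0,-4,0,0,0],
    [0,0,0,0,0,0,0]
  ]
}}

```text
t: 51.05
ee_pos: [0.4491, -0.3837, 0.1806]
ee_rot: [1.905, 2.482, -0.003]
ft_force: [0.7, -0.5, 0.0]
grip_width: 0.007
finger_force: 0.0
```

{"api": "servo_tool", "payload": {
  "increments": [
    [0,0,0,-2,0,0,0],
    [0,0,0,0,0,0,0],
    [0,0,0,0,0,0,0],
    [0,0,0,0,0,0,0],
    [0,0,0,0,0,0,0]
  ]
}}

```text
t: 51.55
ee_pos: [0.4455, -0.3801, 0.1908]
ee_rot: [-1.912, -2.491, -0.0]
ft_force: [-0.5, 0.6, 0.3]
grip_width: 0.004
finger_force: 0.0
```

```bash
python3 - <<'E'
from pile import *
g=arm.grab_frame("scene")["image"][150:250,130:270];cv2.imwrite("pics/fin.png",cv2.resize(g,None,fx=4,fy=4,interpolation=2)[:,:,::-1])
st()
E
```

```text
t 51.6 pos [ 0.4455 -0.3801  0.191 ] yaw 104.99 tilt [ 0.0016 -0.0009] w 0.2 ff 0.0 F [ 0.5 -0.5  0. ]
```

View pics/fin.png

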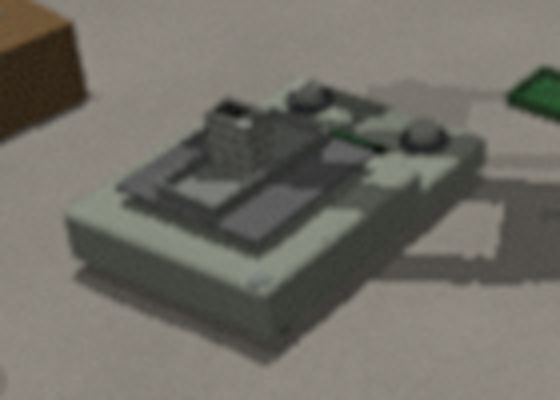

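The final picture shows a square pile at about (232,140) in the tray on the pan, with both keys up and the robot clear.

```bash
python3 -c "
from plant import arm
print(arm.hand_in())"
```

```text
the job is handed in; nothing more can be done
None
```

I handed the job in at about 52 s: the empty tray was set on the pan and tared, all four cassettes were stacked in one square pile, and the log key was pressed; the hand-in gave no verdict.

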